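# Offer up the shower-drain cover

## Robot

A 7-joint arm with a two-finger parallel gripper is mounted at the origin on the work surface. World frame = base frame: x ahead of the robot, y to its left, z up, the work surface at z = 0. Lengths are in m, angles in rad, forces in N, time in s.
With the tool pointing down it reaches from about 0.425 to 1.025 m from the base axis. Payload 9.4 kg.
Tool frame: the origin (TCP) lies midway between the tips of the shut fingers; the grasp point (between the pads) lies 19 mm behind it; z points along the fingers, y is the direction in which the jaws open and shut (so a half turn about z gives the same grasp; the last joint's range is limited). The gripper opens to 93 mm and grips with 3 to 60 N. Pads are 15 mm wide; open, the fingers measure 128 mm over their backs; the gripper's body (75 mm by 188 mm) begins 65 mm behind the grasp point.
Start: joints at [-1.403, 0.599, -0.003, 1.599, 0.002, 0.943, -0.08], TCP at [0.176, 0.703, 0.219] pointing down, gripper open.
Joint ranges: [-2.57, 2.57], [-0.35, 1.97], [-1.29, 1.29], [0.11, 2.56], [-1.05, 4.19], [0.11, 1.86], [-2.63, 2.63]. Speed limits (rad/s): [2.22, 2.22, 3.01, 3.01, 3.14, 3.14, 3.14].

## Interface

Orientations are given as a unit quaternion [w, x, y, z].
In Python, from bench import bot gives the robot as it stands.
- The arm moves only by the tool step_arm, never from a script. Its argument "steps" is a list of rows, each an object with "grip": the finger opening in mm, from 0 to 93; "offset": the shift along the tool's x, y, z in mm, a list of three; "rot": the turn, a rotation vector about the tool's x, y, z in rad, a list of three. A call has 1 to 5 rows; each row is the pose to reach, as a shift and turn from the pose measured when the call began, along the tool's axes at that moment; what a row does not reach only later rows make up. A row lasts 1/12 s, in which the tool goes at most 41.7 mm and 7.16 degrees, less where a joint would pass 70% of its speed; a pose out of reach is approached as far as the arm can. A call with a gripper value outside its range is refused whole. The fingers move at their own pace and stop on an object; "newtons" is the grip in N (left out, the last holds). Time passes only in rows, so rows that repeat a pose let the fingers close. It gives the time, the measured TCP pose, the force and the opening at its end, in the units of the state.
- bot.read_state(): the state, without advancing time (a new reading comes with each control period).
- bot.read_camera(name): name is "side" or "top"; returns the picture (384x512x3 uint8, blue, green, red); there is no depth.
- bot.calibration(name): a dict with "fovy" (degrees; the focal length in pixels is half the picture's height over the tangent of half this angle, whatever the lens; pixels are square), "cx", "cy" (the principal point, pixels), "R" (3x3) and "t" (3): a world point X has camera coordinates R X + t. Camera axes: x right, y down, z forward; pixel columns grow to the right and rows downward; lengths in m; the calibration is good to about 2 mm. A picture is of the moment at which its call begins. calibration takes no time and is no camera call.
- bot.finish_job(): hands the job in, once; it reports no verdict.
The state is a dict: "t": time; "joint_pos": joint angles; "joint_velocities": joint speeds; "tau": joint torques, N m; "tool_pos": TCP position; "ee_rot": TCP orientation; "force": force on the tool from outside, world axes, zero at the start; "wrist_torque": the same for the moment, N m; "width": finger opening in m.
Only numpy, scipy, OpenCV 4.12 (cv2) and the standard library are available. Lean on these libraries where they do the work, as an engineer would, in place of code of your own. Each camera call takes 0.05 s, during which the arm holds its last target. There are 200 camera calls.

## Task

Get the shower drain ready for screwing down: tip the four screws out of the small open zinc tin into the shallow steel tray and stand the empty tin upright again. Then lift the steel cover plate by the handle of the suction lifter fixed on it and hold it level and still over the drain, about 20 mm clear above its flange, with the four plate holes lined up over the four threaded holes; finish while still holding it there (do not lay it down or let go). Leave the scribe, the tape measure and the small stack of tiles where they are.

Things in the scene. Friction and masses are not known exactly. Their poses are not given: they have to be found in the camera images.
- tin_center (a point): centre, half-way up, of the loose small open zinc tin: round, 65 mm high, outer diameter 49 mm at the foot widening to 55 mm at the rim, wall 2.5 mm, floor 3 mm, mass about 0.12 kg; its z axis points out of the open mouth. It starts upright on the bench (this point 32.5 mm up), the four screws loose inside; they slide out once it is tipped well past level (about 110 degrees from upright).
- tin: the same tin; origin at the centre of its underside, z out of its mouth
- tray: shallow open tray of bare steel, fixed to the bench, 170 mm (its x) by 150 mm (its y), 32 mm high, wall and floor 4 mm; origin at the centre of its underside, z up
- drain: steel shower-drain body, fixed to the bench: a rectangular flange 160 mm (its x) by 110 mm (its y) on a narrower trough, flange top 45 mm above the bench, a 91 x 47 mm opening in the middle; four threaded holes of 8 mm diameter at x = +-62 mm, y = +-37 mm. Origin at the centre of its underside (bench level), z up
- drain_hole_a (a point): centre of the threaded hole at x = +62, y = +37 mm of the drain, on the flange's top face
- drain_hole_b (a point): centre of the diagonally opposite threaded hole, x = -62, y = -37 mm, on the flange's top face
- plate_grip (a point): centre of the suction lifter's handle on the loose cover plate: flat-sided bar 100 mm long (x), 18 mm wide (y, grip across this), 20 mm high; this point is 65 mm above the plate's underside, over its centre; axes as the plate's. Below the bar a 24 mm thick neck and a 68 mm rubber cup whose top is 17 mm above the underside.
- plate: the same cover plate: steel, 150 mm (x) by 100 mm (y) by 5 mm, flat on the bench at the start; one rigid piece with its lifter, 0.48 to 0.72 kg, balanced under the handle's centre, four 14 mm through holes at x = +-62, y = +-37 mm; origin at the centre of its underside. A half turn fits the drain just as well.
- plate_hole_a (a point): centre of the plate hole at x = +62, y = +37 mm, at the plate's underside
- plate_hole_b (a point): centre of the diagonally opposite plate hole, x = -62, y = -37 mm, at the plate's underside
- screw0_center (a point): centre of loose screw 1 of 4 (all alike): flat round head 17 mm across and 5 mm thick, shank 8 mm thick, 19 mm long overall, 14 g; its z axis points from head to shank end
- screw1_center (a point): centre of loose screw 2 of 4 (all alike): flat round head 17 mm across and 5 mm thick, shank 8 mm thick, 19 mm long overall, 14 g; its z axis points from head to shank end
- screw2_center (a point): centre of loose screw 3 of 4 (all alike): flat round head 17 mm across and 5 mm thick, shank 8 mm thick, 19 mm long overall, 14 g; its z axis points from head to shank end
- screw3_center (a point): centre of loose screw 4 of 4 (all alike): flat round head 17 mm across and 5 mm thick, shank 8 mm thick, 19 mm long overall, 14 g; its z axis points from head to shank end
- scribe: bystander, to be left alone: knurled steel tile scribe, 150 mm long, 10 mm thick; origin at the centre of its underside
- tiles: bystander, to be left alone: stack of four 70 mm square tiles, 36 mm high; origin at the centre of its underside
- tape: bystander, to be left alone: grey tape measure lying flat, 65 x 60 mm, 35 mm high; origin at the centre of its underside
Things that resemble listed ones, but are neither listed nor needed, are in the scene too. What is shaped like the plate but purple is not meant.

How it is judged:
On the way, in this order (a step that is already met when the one before it is completed fails the run):
1. the tin is tipped over (more than 80 degrees) above the tray (angle between tin_center's own z axis and vertical above 1.4 rad and horizontal distance between tin_center and tray below 0.16 m and height (world z) of tin_center above 0.05 m), for 0.1 s.
2. all four screws lie in the tray and the tin stands upright, released (x of screw0_center in the frame of tray between -0.083 and 0.083 m and y of screw0_center in the frame of tray between -0.073 and 0.073 m and z of screw0_center in the frame of tray between 0 and 0.032 m and x of screw1_center in the frame of tray between -0.083 and 0.083 m and y of screw1_center in the frame of tray between -0.073 and 0.073 m and z of screw1_center in the frame of tray between 0 and 0.032 m and x of screw2_center in the frame of tray between -0.083 and 0.083 m and y of screw2_center in the frame of tray between -0.073 and 0.073 m and z of screw2_center in the frame of tray between 0 and 0.032 m and x of screw3_center in the frame of tray between -0.083 and 0.083 m and y of screw3_center in the frame of tray between -0.073 and 0.073 m and z of screw3_center in the frame of tray between 0 and 0.032 m and angle between tin_center's own z axis and vertical below 0.12 rad and height (world z) of tin_center below 0.045 m and contact force between tin and the fingers below 0.05 N and linear speed of tin below 0.03 m/s), for 0.2 s.
At the end, for the whole second after the job is handed in: Gripper holds the plate still, level (0.08 rad), underside 8-30 mm over the flange, not touching it, every hole within 6 mm of the threaded hole below (either way round); all four screws in the tray; tin upright (0.12 rad), foot within 12 mm of the bench, let go (all of step 2 and ((horizontal distance between plate_hole_a and drain_hole_a below 0.006 m and horizontal distance between plate_hole_b and drain_hole_b below 0.006 m) or (horizontal distance between plate_hole_a and drain_hole_b below 0.006 m and horizontal distance between plate_hole_b and drain_hole_a below 0.006 m)) and z of plate_hole_a in the frame of drain between 0.053 and 0.075 m and z of plate_hole_b in the frame of drain between 0.053 and 0.075 m and angle between plate_grip's own z axis and vertical below 0.08 rad and contact force between plate and the fingers above 1 N and contact force between plate and drain below 0.2 N and linear speed of plate below 0.03 m/s); the arm keeps its last pose, push and grip.
It fails at once if the scribe, the tape measure or the small stack of tiles is shifted by more than 40 mm (distance of any of scribe, tape, tiles from where it was at the start of the episode above 0.04 m).
It also fails if it takes over 72 s, if anything falls off the work surface, if the arm or the gripper's body presses on something with over 40 N, if the wrist force passes 120 N, or if a joint passes its speed limit or range.

## Working session

There is one attempt and no reset: what is moved stays moved. The work goes in short steps, Python scripts to look and compute and a tool call to move; the robot and the scene stay as the last step left them, time stands still between calls to the robot, and variables do not carry over. Pictures are saved under pics/ and viewed, about 8 in all and at most 12, crops included, and the job is handed in when it is done.

Besides the shell and the picture viewer there is one more tool, called after "Emit:" as a command line: name --argument value ..., lists and objects as JSON in quotes. step_arm: Moves the arm, as the interface text tells. Its arguments: {"type":"object","properties":{"steps":{"type":"array","items":{"type":"object","properties":{"grip":{"type":"number"},"offset":{"type":"array","items":{"type":"number"}},"rot":{"type":"array","items":{"type":"number"}}}}},"newtons":{"type":"number"}},"required":["steps"]}

```bash
mkdir -p pics; cat > h.py <<'E'
import numpy as np, cv2
from bench import bot
from scipy.spatial.transform import Rotation as Rn
def cal(n):
    c=bot.calibration(n); f=192/np.tan(np.radians(c["fovy"])/2)
    return f,c["cx"],c["cy"],np.array(c["R"]),np.array(c["t"])
def ray(n,uv):
    f,cx,cy,R,t=cal(n); d=R.T@np.array([(uv[0]-cx)/f,(uv[1]-cy)/f,1]); return -R.T@t,d
def onz(n,uv,z):
    o,d=ray(n,uv); return o+d*(z-o[2])/d[2]
def proj(n,X):
    f,cx,cy,R,t=cal(n); p=R@np.array(X)+t; return np.array([cx+f*p[0]/p[2],cy+f*p[1]/p[2]])
def tool():
    s=bot.read_state(); q=s["ee_rot"]; return np.array(s["tool_pos"]),Rn.from_quat([q[1],q[2],q[3],q[0]]).as_matrix()
E
python3 - <<'E'
from h import *
for n in("top","side"):
    im=bot.read_camera(n); cv2.imwrite(f"pics/{n}0.png",im); cv2.imwrite(f"pics/{n}0b.png",cv2.resize(im,(800,600),interpolation=cv2.INTER_CUBIC))
    c=bot.calibration(n); print(n,c, -np.array(c["R"]).T@np.array(c["t"]))
print(bot.read_state())
E
```

```text
top {'fovy': 48.940322007661926, 'cx': 257.07146277813877, 'cy': 191.93698280384004, 'R': array([[-0.02194662, -0.99975087, -0.00406838],
       [-0.99662568,  0.02219958, -0.07902173],
       [ 0.07909236,  0.0023204 , -0.99686459]]), 't': array([0.02034046, 0.49346808, 1.14508375])} [0.40168199 0.00672356 1.18057089]
side {'fovy': 54.52775869426512, 'cx': 255.72083181085452, 'cy': 189.3163486490125, 'R': array([[ 0.72834794, -0.68510777,  0.01168836],
       [-0.38410928, -0.42235921, -0.82101934],
       [ 0.56742342,  0.59349814, -0.57078071]]), 't': array([-0.3266257 ,  0.24562375,  0.88229568])} [-0.16839172 -0.6436732   0.70907693]
{'t': 0.1, 'joint_pos': array([-1.40271734,  0.60003038, -0.00253148,  1.60004053,  0.00181801,
        0.9428985 , -0.07978901]), 'joint_velocities': array([ 1.23184449e-03, -3.26302420e-03, -7.21239153e-05, -2.38394845e-03,
        6.81695651e-04,  7.64484042e-04,  4.78970698e-04]), 'tau': array([ 5.58847241e-03, -7.66552377e+01,  1.50240362e+00, -2.52940661e+01,
       -5.22965309e-02,  1.35736034e-02,  4.68626217e-05]), 'tool_pos': array([0.17561888, 0.70296398, 0.21786049]), 'ee_rot': array([-9.09355784e-06,  1.22049285e-01,  9.92523803e-01, -6.87494381e-04]), 'force': array([-0.52723526,  0.37595283, -0.1824136 ]), 'wrist_torque': array([0.00088848, 0.03070067, 0.01406446]), 'width': 0.09276700862399011}
```

View pics/top0b.png

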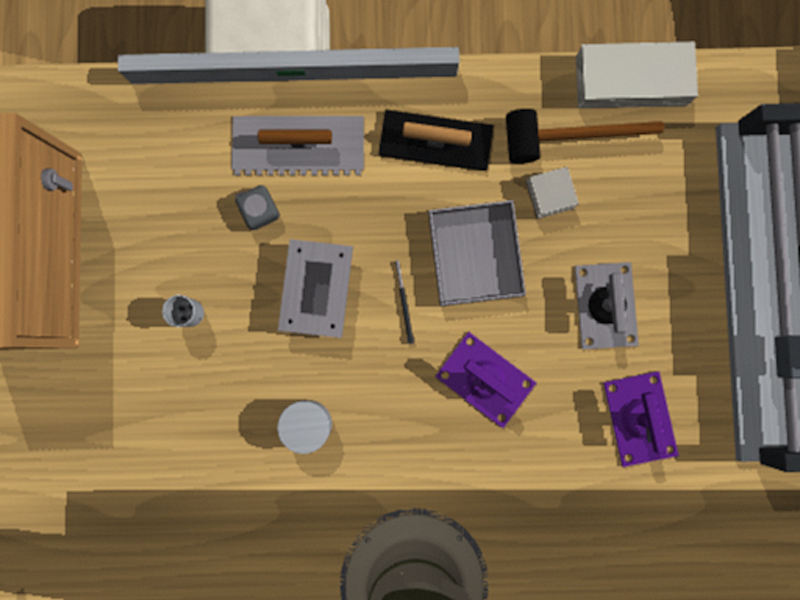

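View pics/side0b.png

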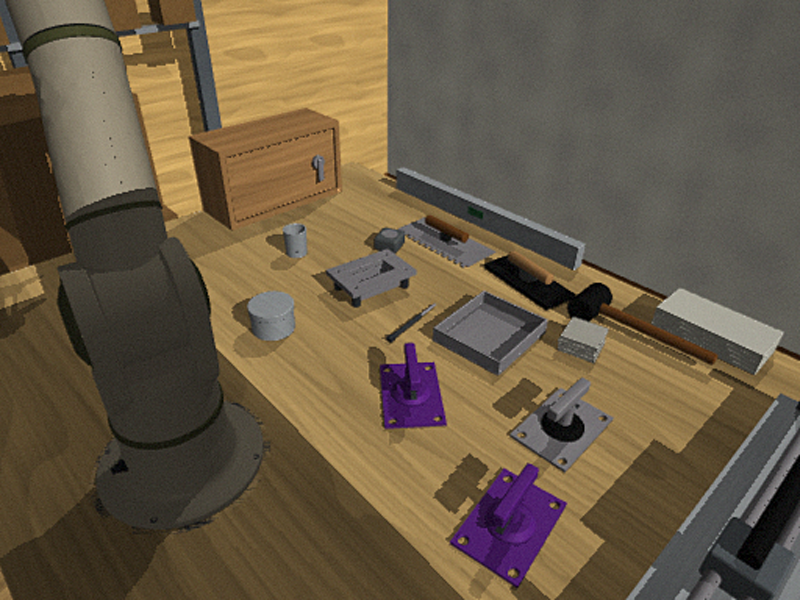

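```bash
cat > m.py <<'E'
from h import *
im=cv2.imread("pics/top0.png").astype(float)
k=.64
def cen(uv,w):
    u,v=np.array(uv)*k; x0,y0=int(round(u))-5,int(round(v))-5
    p=w[y0:y0+11,x0:x0+11].copy(); yy,xx=np.mgrid[0:11,0:11]
    p-=np.median(p); p[p<0.35*p.max()]=0
    pk=np.unravel_index(np.argmax(p*(np.hypot(xx-5,yy-5)<3.5)),p.shape); p*=np.hypot(xx-pk[1],yy-pk[0])<3.2
    return x0+(p*xx).sum()/p.sum(),y0+(p*yy).sum()/p.sum()
sat=im.max(2)-im.min(2); dark=-im.sum(2)
def fit(P,nm,z):
    X=np.array([onz("top",p,z)[:2] for p in P]); c=X.mean(0)
    # order TL,TR,BL,BR ; long axis = TL->BL
    L=(X[2]-X[0]+X[3]-X[1])/2; S=(X[1]-X[0]+X[3]-X[2])/2
    print(nm,np.round(P,1).tolist(),"c",c.round(4),"L",np.linalg.norm(L).round(4),np.degrees(np.arctan2(L[1],L[0])).round(2),"S",np.linalg.norm(S).round(4),np.degrees(np.arctan2(S[1],S[0])).round(2))
fit([cen(p,sat) for p in[(583,270),(627,268),(588,343),(633,341)]],"plate",.005)
fit([cen(p,dark) for p in[(297,249),(342,254),(290,321),(333,325)]],"drain",.045)
fit([np.array(p)*k for p in[(430,210),(515,202),(440,305),(524,297)]],"tray",.032)
g=[onz("top",np.array(p)*k,.075) for p in[(617,272),(619,333)]]; print("handle ends",g)
print("tin rim",onz("top",np.array((182,311))*k,.065), "tin foot side",onz("side",np.array((295,256))*k,0))
E
python3 m.py; python3 - <<'E'
from h import *
a=cv2.imread("pics/top0.png");b=cv2.imread("pics/side0.png")
A=cv2.resize(a[170:230,86:146],(400,400),interpolation=cv2.INTER_CUBIC);B=cv2.resize(b[130:180,163:213],(400,400),interpolation=cv2.INTER_CUBIC)
cv2.imwrite("pics/tin.png",np.hstack([A,B]))
E
```

```text
plate [[372.2, 174.1], [398.5, 172.3], [376.0, 218.2], [402.5, 216.5]] c [ 0.4778 -0.3535] L 0.1237 -177.63 S 0.0739 -87.55
drain [[191.1, 159.8], [218.0, 162.8], [185.3, 205.2], [212.4, 208.2]] c [0.5169 0.1586] L 0.1242 172.23 S 0.0736 -97.55
tray [[275.2, 134.4], [329.6, 129.3], [281.6, 195.2], [335.4, 190.1]] c [ 0.5721 -0.1251] L 0.1691 -176.11 S 0.1492 -85.84
handle ends [array([ 0.52848871, -0.35465339,  0.075     ]), array([ 0.42574915, -0.3530921 ,  0.075     ])]
tin rim [0.47960154 0.38258158 0.065     ] tin foot side [0.46675629 0.37922851 0.        ]
```

View pics/tin.png

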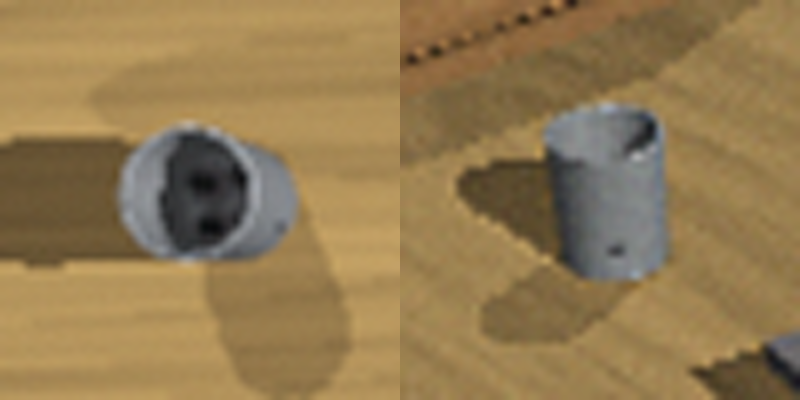

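Emit:
step_arm --steps '[{"grip":93,"offset":[-75,-188,-30],"rot":[0,0,0.2]},{"grip":93,"offset":[-75,-188,-30],"rot":[0,0,0.2]},{"grip":93,"offset":[-75,-188,-30],"rot":[0,0,0.2]},{"grip":93,"offset":[-75,-188,-30],"rot":[0,0,0.2]},{"grip":93,"offset":[-75,-188,-30],"rot":[0,0,0.2]}]'

```text
t: 0.52
tool_pos: [0.2029, 0.4997, 0.248]
ee_rot: [0.0, 0.221, 0.975, -0.001]
force: [0.2, 0.3, 0.1]
width: 0.0932
```

```bash
python3 - <<'E'
from h import *
print(onz("top",(115,198.8),.065),onz("side",(188.6,147.5),.065))
s=bot.read_state();print(s["joint_pos"].round(3),tool())
E
```

```text
[0.48032685 0.38651491 0.065     ] [0.47378436 0.38035229 0.065     ]
[-1.329  0.343  0.051  1.993 -0.023  0.809 -0.139] (array([0.20290357, 0.49973493, 0.24796246]), array([[-9.02649092e-01,  4.30377205e-01, -2.80752913e-04],
       [ 4.30376481e-01,  9.02645921e-01, -2.53502585e-03],
       [-8.37596869e-04, -2.40906823e-03, -9.99996747e-01]]))
```

Emit:
step_arm --steps '[{"grip":93,"offset":[-200,10,0],"rot":[0,0,0.45]},{"grip":93,"offset":[-200,10,0],"rot":[0,0,0.45]},{"grip":93,"offset":[-200,10,0],"rot":[0,0,0.45]},{"grip":93,"offset":[-200,10,0],"rot":[0,0,0.45]},{"grip":93,"offset":[-200,10,0],"rot":[0,0,0.45]}]'

```text
t: 0.93
tool_pos: [0.3901, 0.421, 0.2482]
ee_rot: [0.001, 0.435, 0.9, -0.001]
force: [-0.7, 0.2, 1.0]
width: 0.0932
```

Emit:
step_arm --steps '[{"grip":93,"offset":[0,0,0],"rot":[0,0.5,0]},{"grip":93,"offset":[0,0,0],"rot":[0,0.5,0]},{"grip":93,"offset":[0,0,0],"rot":[0,0.5,0]},{"grip":93,"offset":[0,0,0],"rot":[0,0.5,0]}]'

```text
t: 1.27
tool_pos: [0.391, 0.4213, 0.2493]
ee_rot: [-0.224, 0.422, 0.872, 0.11]
force: [-0.6, 0.4, -0.9]
width: 0.0929
```

```bash
python3 - <<'E'
from h import *
s=bot.read_state();print(s["joint_pos"].round(3),tool())
E
```

```text
[-0.59   0.431 -0.064  1.963 -0.645  0.869  0.476] (array([0.39102574, 0.42126254, 0.24931323]), array([[-0.54390144,  0.78463207, -0.29752937],
       [ 0.68655494,  0.61995729,  0.37986217],
       [ 0.48250755,  0.00233732, -0.87588869]]))
```

```bash
cat >> h.py <<'E'
def go(G,az,dep,roll=0,back=0):
    "grasp point G, tool z azimuth/depression deg, roll about tool z deg -> offset mm, rotvec"
    a,d=np.radians([az,dep]); z=np.array([np.cos(a)*np.cos(d),np.sin(a)*np.cos(d),-np.sin(d)])
    y=np.array([-np.sin(a),np.cos(a),0]); x=np.cross(y,z); T=np.column_stack([x,y,z])@Rn.from_euler("z",roll,degrees=True).as_matrix()
    p,R=tool(); tcp=np.array(G)+z*(.019-back)
    o=(R.T@(tcp-p)*1000); r=Rn.from_matrix(R.T@T).as_rotvec()
    print("offset",o.round(1).tolist(),"rot",r.round(3).tolist(),"rows",round(max(np.linalg.norm(o)/41.7,np.degrees(np.linalg.norm(r))/7.16),1))
def st():
    s=bot.read_state(); p,R=tool(); print("t",round(s["t"],2),"j",s["joint_pos"].round(2).tolist(),"tcp",p.round(4),"gp",(p-.019*R[:,2]).round(4),"f",np.array(s["force"]).round(1),"w",round(s["width"],4)); print(R.round(3).tolist())
E
python3 - <<'E'
from h import *
go([.478,.384,.12],-10,35,back=.15)
E
```

```text
offset [-28.8, -26.4, 45.9] rot [-0.177, -1.393, -0.774] rows 12.8
```

Emit:
step_arm --steps '[{"grip":93,"offset":[-29,-26,46],"rot":[-0.177,-1.393,-0.774]},{"grip":93,"offset":[-29,-26,46],"rot":[-0.177,-1.393,-0.774]},{"grip":93,"offset":[-29,-26,46],"rot":[-0.177,-1.393,-0.774]},{"grip":93,"offset":[-29,-26,46],"rot":[-0.177,-1.393,-0.774]},{"grip":93,"offset":[-29,-26,46],"rot":[-0.177,-1.393,-0.774]}]'

```text
t: 1.68
tool_pos: [0.3734, 0.4023, 0.1949]
ee_rot: [0.043, 0.314, 0.947, 0.054]
force: [-0.9, -0.4, 0.2]
width: 0.0933
```

```bash
python3 - <<'E'
from h import *
st();go([.478,.384,.12],-10,35,back=.15)
E
```

```text
t 1.68 j [-1.14, 0.38, 0.24, 2.14, -0.09, 0.5, 0.09] tcp [0.3734 0.4023 0.1949] gp [0.3712 0.4008 0.2137] f [-0.9 -0.4  0.2] w 0.0933
[[-0.799, 0.589, 0.116], [0.599, 0.797, 0.075], [-0.048, 0.129, -0.99]]
offset [1.1, -0.3, -0.4] rot [-0.115, -0.863, -0.481] rows 8.0
```

Emit:
step_arm --steps '[{"grip":93,"offset":[0,0,0],"rot":[-0.115,-0.863,-0.481]},{"grip":93,"offset":[0,0,0],"rot":[-0.115,-0.863,-0.481]},{"grip":93,"offset":[0,0,0],"rot":[-0.115,-0.863,-0.481]},{"grip":93,"offset":[0,0,0],"rot":[-0.115,-0.863,-0.481]},{"grip":93,"offset":[0,0,0],"rot":[-0.115,-0.863,-0.481]}]'

```text
t: 2.1
tool_pos: [0.3737, 0.4029, 0.1958]
ee_rot: [0.27, 0.196, 0.943, 0.004]
force: [0.5, 0.1, -1.8]
width: 0.093
```

```bash
python3 - <<'E'
from h import *
st();go([.478,.384,.12],-10,35,back=.15)
E
```

```text
t 2.1 j [-1.79, 0.53, 0.77, 2.25, 0.46, 0.37, -0.38] tcp [0.3737 0.4029 0.1958] gp [0.364  0.4047 0.212 ] f [ 0.5  0.1 -1.8] w 0.093
[[-0.777, 0.367, 0.511], [0.371, 0.923, -0.099], [-0.508, 0.113, -0.854]]
offset [1.3, -0.8, -0.1] rot [-0.057, -0.41, -0.228] rows 3.8
```

Emit:
step_arm --steps '[{"grip":93,"offset":[0,0,0],"rot":[-0.057,-0.41,-0.228]},{"grip":93,"offset":[0,0,0],"rot":[-0.057,-0.41,-0.228]},{"grip":93,"offset":[0,0,0],"rot":[-0.057,-0.41,-0.228]},{"grip":93,"offset":[0,0,0],"rot":[-0.057,-0.41,-0.228]},{"grip":93,"offset":[0,0,0],"rot":[-0.057,-0.41,-0.228]}]'

```text
t: 2.52
tool_pos: [0.371, 0.4036, 0.1911]
ee_rot: [0.466, 0.068, 0.881, -0.047]
force: [-1.3, 1.1, -2.3]
width: 0.0928
```

```bash
python3 - <<'E'
from h import *
st();go([.478,.384,.045],-10,35,back=.10);go([.478,.384,.045],-10,35)
im=bot.read_camera("side"); cv2.imwrite("pics/s1.png",cv2.resize(im,(800,600)))
E
```

```text
t 2.52 j [-2.14, 1.0, 1.17, 2.37, 0.71, 0.13, -0.59] tcp [0.371  0.4036 0.1911] gp [0.3556 0.4064 0.2018] f [-1.3  1.1 -2.3] w 0.0928
[[-0.556, 0.164, 0.815], [0.076, 0.986, -0.146], [-0.828, -0.019, -0.561]]
offset [58.7, 0.7, 91.0] rot [-0.003, 0.015, 0.022] rows 2.6
offset [60.3, 1.0, 191.0] rot [-0.003, 0.015, 0.022] rows 4.8
```

View pics/s1.png

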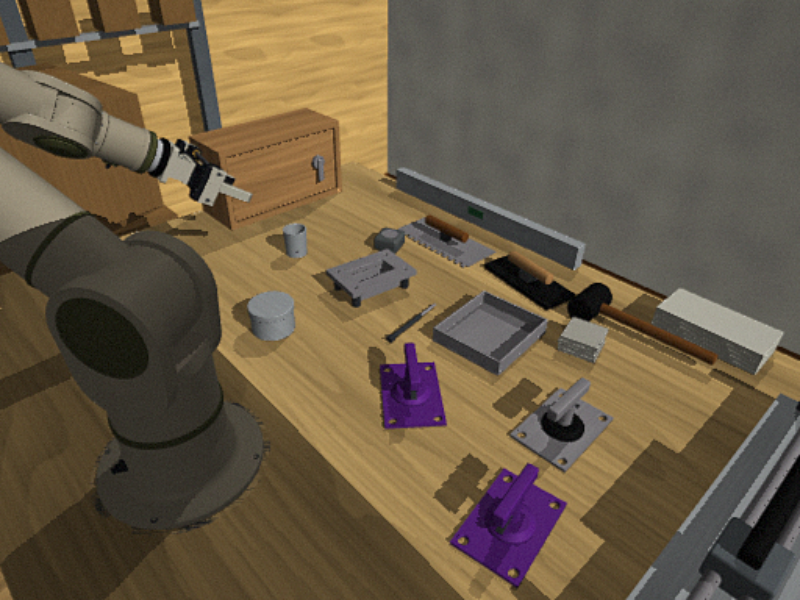

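```bash
python3 - <<'E'
from h import *
go([.40,.36,.25],-60,60)
E
```

```text
offset [-55.7, -45.6, 11.0] rot [0.593, 0.421, 0.656] rows 7.8
```

Emit:
step_arm --steps '[{"grip":93,"offset":[-55,-45,11],"rot":[0.593,0.421,0.656]},{"grip":93,"offset":[-55,-45,11],"rot":[0.593,0.421,0.656]},{"grip":93,"offset":[-55,-45,11],"rot":[0.593,0.421,0.656]},{"grip":93,"offset":[-55,-45,11],"rot":[0.593,0.421,0.656]},{"grip":93,"offset":[-55,-45,11],"rot":[0.593,0.421,0.656]}]'

```text
t: 2.98
tool_pos: [0.4045, 0.3522, 0.2365]
ee_rot: [0.313, 0.349, 0.878, -0.096]
force: [0.2, 0.4, 0.2]
width: 0.0926
```

```bash
python3 - <<'E'
from h import *
st()
go([.40,.36,.25],-60,60)
go([.40,.36,.25],-60,35)
E
```

```text
t 2.98 j [-1.78, 0.6, 0.86, 2.11, 0.34, 0.72, -0.45] tcp [0.4045 0.3522 0.2365] gp [0.3953 0.3595 0.2514] f [0.2 0.4 0.2] w 0.0926
[[-0.561, 0.673, 0.482], [0.553, 0.738, -0.387], [-0.616, 0.049, -0.786]]
offset [1.4, -0.3, 2.6] rot [0.213, 0.132, 0.227] rows 2.7
offset [-6.6, -1.8, 1.7] rot [0.258, -0.3, 0.176] rows 3.5
```

Emit:
step_arm --steps '[{"grip":93,"offset":[-7,-2,2],"rot":[0.258,-0.3,0.176]},{"grip":93,"offset":[-7,-2,2],"rot":[0.258,-0.3,0.176]},{"grip":93,"offset":[-7,-2,2],"rot":[0.258,-0.3,0.176]},{"grip":93,"offset":[-7,-2,2],"rot":[0.258,-0.3,0.176]},{"grip":93,"offset":[-7,-2,2],"rot":[0.258,-0.3,0.176]}]'

```text
t: 3.4
tool_pos: [0.4088, 0.347, 0.2401]
ee_rot: [0.396, 0.446, 0.769, -0.23]
force: [0.3, 0.0, -0.2]
width: 0.093
```

```bash
python3 - <<'E'
from h import *
st()
go([.40,.36,.25],-60,35)
go([.40,.36,.25],-30,35)
E
```

```text
t 3.4 j [-1.76, 0.85, 0.91, 1.92, 0.26, 1.07, -0.56] tcp [0.4088 0.347  0.2401] gp [0.4011 0.3605 0.2512] f [ 0.3  0.  -0.2] w 0.093
[[-0.288, 0.868, 0.404], [0.504, 0.496, -0.707], [-0.814, -0.0, -0.58]]
offset [0.9, -1.1, 0.5] rot [-0.003, -0.008, -0.002] rows 0.1
offset [2.1, 6.6, -1.2] rot [-0.431, -0.008, -0.304] rows 4.2
```

```bash
python3 - <<'E'
from h import *
for p in[(232,228),(342,192)]: print(onz("side",np.array(p)*.64,0))
for p in[(80,157),(80,345)]: print(onz("top",np.array(p)*.64,.17),onz("top",np.array(p)*.64,0))
go([.478,.384,.045],-40,35,back=.11)
E
```

```text
[0.42806808 0.60091141 0.        ]
[0.771244   0.58367462 0.        ]
[0.71779979 0.50838003 0.17      ] [0.77097768 0.59276956 0.        ]
[0.42352295 0.50347395 0.17      ] [0.42719707 0.58703817 0.        ]
offset [155.7, 52.7, 27.8] rot [-0.289, -0.008, -0.204] rows 4.0
```

Emit:
step_arm --steps '[{"grip":93,"offset":[156,53,28],"rot":[-0.289,-0.008,-0.204]},{"grip":93,"offset":[156,53,28],"rot":[-0.289,-0.008,-0.204]},{"grip":93,"offset":[156,53,28],"rot":[-0.289,-0.008,-0.204]},{"grip":93,"offset":[156,53,28],"rot":[-0.289,-0.008,-0.204]},{"grip":93,"offset":[156,53,28],"rot":[-0.289,-0.008,-0.204]}]'

```text
t: 3.82
tool_pos: [0.4192, 0.4357, 0.093]
ee_rot: [0.43, 0.302, 0.836, -0.156]
force: [-0.6, -0.2, 0.5]
width: 0.0933
```

```bash
python3 - <<'E'
from h import *
st()
go([.478,.384,.045],-40,35,back=.11)
go([.478,.384,.045],-40,35)
im=bot.read_camera("top")[120:270,40:240]; cv2.imwrite("pics/t2.png",cv2.resize(im,(800,600),interpolation=cv2.INTER_CUBIC))
E
```

```text
t 3.82 j [-1.8, 1.05, 0.8, 1.96, 0.33, 0.7, -0.62] tcp [0.4192 0.4357 0.093 ] gp [0.4073 0.4455 0.104 ] f [-0.6 -0.2  0.5] w 0.0933
[[-0.448, 0.639, 0.625], [0.371, 0.769, -0.521], [-0.814, -0.001, -0.581]]
offset [-5.6, -1.8, 0.5] rot [0.003, -0.01, 0.004] rows 0.1
offset [-6.6, -2.2, 110.5] rot [0.003, -0.01, 0.004] rows 2.7
```

View pics/t2.png

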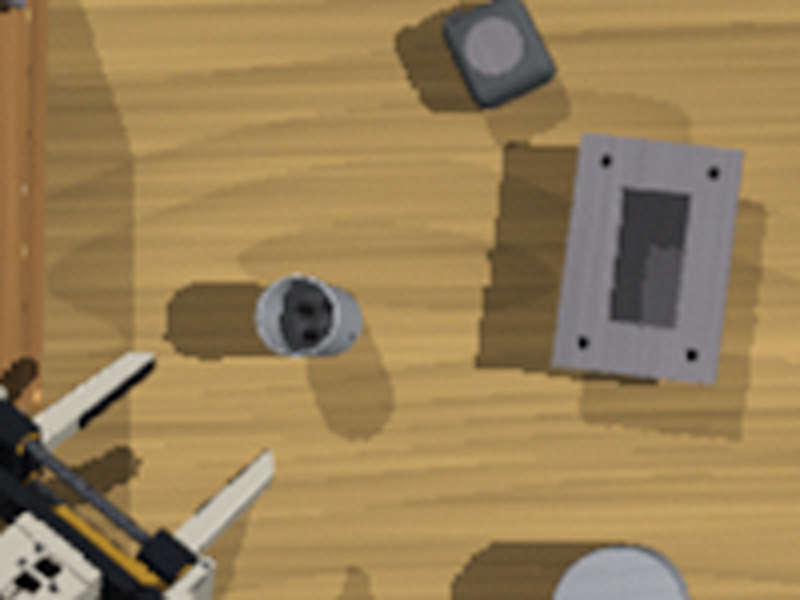

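Emit:
step_arm --steps '[{"grip":93,"offset":[-7,-2,30],"rot":[0,-0.01,0]},{"grip":93,"offset":[-7,-2,65],"rot":[0,-0.01,0]},{"grip":93,"offset":[-7,-2,100],"rot":[0,-0.01,0]},{"grip":93,"offset":[-7,-2,111],"rot":[0,-0.01,0]},{"grip":93,"offset":[-7,-2,111],"rot":[0,-0.01,0]}]'

```text
t: 4.28
tool_pos: [0.4935, 0.3678, 0.0409]
ee_rot: [0.435, 0.306, 0.832, -0.158]
force: [-0.3, -0.1, 0.7]
width: 0.093
```

Emit:
step_arm --newtons 25 --steps '[{"grip":40,"offset":[0,0,0]},{"grip":40,"offset":[0,0,0]},{"grip":40,"offset":[0,0,0]},{"grip":40,"offset":[0,0,0]},{"grip":40,"offset":[0,0,0]}]'

```text
schema error: expected keys grip, offset, rot
```

```bash
python3 - <<'E'
from h import *
st()
E
```

```text
t 4.28 j [-1.68, 1.16, 0.83, 2.03, 0.38, 0.48, -0.64] tcp [0.4935 0.3678 0.0409] gp [0.4816 0.3779 0.0517] f [-0.3 -0.1  0.7] w 0.093
[[-0.435, 0.647, 0.626], [0.372, 0.762, -0.53], [-0.82, 0.002, -0.572]]
```

Emit:
step_arm --newtons 25 --steps '[{"grip":93,"offset":[7,2,2],"rot":[0,0,0]},{"grip":93,"offset":[7,2,2],"rot":[0,0,0]},{"grip":40,"offset":[7,2,2],"rot":[0,0,0]},{"grip":40,"offset":[7,2,2],"rot":[0,0,0]},{"grip":40,"offset":[7,2,2],"rot":[0,0,0]}]'

```text
t: 4.7
tool_pos: [0.4925, 0.372, 0.0344]
ee_rot: [0.434, 0.306, 0.832, -0.158]
force: [-0.2, 0.4, 0.0]
width: 0.0777
```

Emit:
step_arm --newtons 25 --steps '[{"grip":40,"offset":[0,0,0],"rot":[0,0,0]},{"grip":40,"offset":[0,0,0],"rot":[0,0,0]},{"grip":40,"offset":[0,0,0],"rot":[0,0,0]},{"grip":40,"offset":[0,0,0],"rot":[0,0,0]},{"grip":40,"offset":[0,0,0],"rot":[0,0,0]}]'

```text
t: 5.12
tool_pos: [0.4927, 0.3722, 0.0345]
ee_rot: [0.435, 0.306, 0.832, -0.158]
force: [0.7, 0.8, 1.6]
width: 0.0538
```

```bash
python3 - <<'E'
from h import *
st()
go([.478,.36,.20],-50,40)
go([.55,-.08,.20],-90,40)
E
```

```text
t 5.12 j [-1.68, 1.17, 0.82, 2.02, 0.37, 0.48, -0.65] tcp [0.4927 0.3722 0.0345] gp [0.4808 0.3823 0.0454] f [0.7 0.8 1.6] w 0.0538
[[-0.435, 0.646, 0.627], [0.372, 0.763, -0.528], [-0.82, 0.003, -0.573]]
offset [-132.0, -20.8, -78.8] rot [0.137, 0.088, 0.101] rows 3.7
offset [-324.2, -318.8, 194.6] rot [0.692, 0.081, 0.526] rows 11.9
```

Emit:
step_arm --steps '[{"grip":40,"offset":[-30,0,-21],"rot":[0,0,0]},{"grip":40,"offset":[-66,-10,-40],"rot":[0.06,0.04,0.05]},{"grip":40,"offset":[-98,-15,-58],"rot":[0.137,0.088,0.1]},{"grip":40,"offset":[-132,-21,-79],"rot":[0.137,0.088,0.1]},{"grip":40,"offset":[-132,-21,-79],"rot":[0.137,0.088,0.1]}]'

```text
t: 5.53
tool_pos: [0.4899, 0.3467, 0.195]
ee_rot: [0.383, 0.387, 0.82, -0.176]
force: [-0.3, -0.1, -1.9]
width: 0.0541
```

```bash
python3 - <<'E'
from h import *
st()
go([.50,.15,.25],-70,40)
E
```

```text
t 5.53 j [-1.63, 0.85, 0.85, 1.96, 0.35, 0.8, -0.5] tcp [0.4899 0.3467 0.195 ] gp [0.4806 0.3578 0.2073] f [-0.3 -0.1 -1.9] w 0.0541
[[-0.408, 0.769, 0.492], [0.5, 0.639, -0.585], [-0.764, 0.007, -0.645]]
offset [-143.9, -122.5, 102.9] rot [0.268, -0.004, 0.216] rows 5.2
```

Emit:
step_arm --steps '[{"grip":40,"offset":[-144,-122,103],"rot":[0.268,0,0.216]},{"grip":40,"offset":[-144,-122,103],"rot":[0.268,0,0.216]},{"grip":40,"offset":[-144,-122,103],"rot":[0.268,0,0.216]},{"grip":40,"offset":[-144,-122,103],"rot":[0.268,0,0.216]},{"grip":40,"offset":[-144,-122,103],"rot":[0.268,0,0.216]}]'

```text
t: 5.95
tool_pos: [0.5049, 0.1447, 0.2353]
ee_rot: [0.344, 0.521, 0.743, -0.242]
force: [1.1, -0.3, -1.9]
width: 0.0536
```

```bash
python3 - <<'E'
from h import *
st()
go([.55,-.05,.22],-90,40)
E
```

```text
t 5.95 j [-1.43, 0.76, 0.95, 2.09, 0.34, 0.81, -0.48] tcp [0.5049 0.1447 0.2353] gp [0.5    0.1584 0.2475] f [ 1.1 -0.3 -1.9] w 0.0536
[[-0.22, 0.94, 0.26], [0.607, 0.341, -0.718], [-0.764, -0.001, -0.646]]
offset [-115.9, -28.8, 179.7] rot [0.265, -0.003, 0.224] rows 5.2
```

Emit:
step_arm --steps '[{"grip":40,"offset":[-116,-29,180],"rot":[0.265,0,0.224]},{"grip":40,"offset":[-116,-29,180],"rot":[0.265,0,0.224]},{"grip":40,"offset":[-116,-29,180],"rot":[0.265,0,0.224]},{"grip":40,"offset":[-116,-29,180],"rot":[0.265,0,0.224]},{"grip":40,"offset":[-116,-29,180],"rot":[0.265,0,0.224]}]'

```text
t: 6.37
tool_pos: [0.5484, -0.0575, 0.208]
ee_rot: [0.298, 0.641, 0.641, -0.298]
force: [0.8, -0.7, -1.4]
width: 0.0536
```

Emit:
step_arm --steps '[{"grip":40,"offset":[0,0,0],"rot":[0,0,-0.62]},{"grip":40,"offset":[0,0,0],"rot":[0,0,-0.62]},{"grip":40,"offset":[0,0,0],"rot":[0,0,-0.62]},{"grip":40,"offset":[0,0,0],"rot":[0,0,-0.62]},{"grip":40,"offset":[0,0,0],"rot":[0,0,-0.62]}]'

```text
t: 6.78
tool_pos: [0.5478, -0.0576, 0.2075]
ee_rot: [0.191, 0.413, 0.808, -0.376]
force: [-0.4, -0.1, -2.3]
width: 0.0539
```

```bash
python3 - <<'E'
from h import *
st()
go([.565,-.14,.20],-90,40,-60)
E
```

```text
t 6.78 j [-0.94, 0.75, 0.78, 2.07, 0.47, 0.8, -0.0] tcp [ 0.5478 -0.0576  0.2075] gp [ 0.5479 -0.0431  0.2197] f [-0.4 -0.1 -2.3] w 0.0539
[[-0.587, 0.81, -0.002], [0.523, 0.377, -0.764], [-0.618, -0.449, -0.645]]
offset [-48.6, -13.9, 86.8] rot [0.001, -0.003, -0.42] rows 3.4
```

Emit:
step_arm --steps '[{"grip":40,"offset":[-49,-14,87],"rot":[0,0,-0.62]},{"grip":40,"offset":[-49,-14,87],"rot":[0,0,-0.62]},{"grip":40,"offset":[-49,-14,87],"rot":[0,0,-0.62]},{"grip":40,"offset":[-49,-14,87],"rot":[0,0,-0.62]},{"grip":40,"offset":[-49,-14,87],"rot":[0,0,-0.62]}]'

```text
t: 7.2
tool_pos: [0.5638, -0.1568, 0.1873]
ee_rot: [0.065, 0.146, 0.895, -0.417]
force: [0.5, 1.1, -2.6]
width: 0.0534
```

Emit:
step_arm --steps '[{"grip":40,"offset":[0,0,0],"rot":[0,0,-0.62]},{"grip":40,"offset":[0,0,0],"rot":[0,0,-0.62]},{"grip":40,"offset":[0,0,0],"rot":[0,0,-0.62]},{"grip":40,"offset":[0,0,0],"rot":[0,0,-0.62]},{"grip":40,"offset":[0,0,0],"rot":[0,0,-0.62]}]'

```text
t: 7.62
tool_pos: [0.5632, -0.1566, 0.1866]
ee_rot: [-0.067, -0.137, 0.896, -0.416]
force: [0.1, -0.5, -1.3]
width: 0.0535
```

Emit:
step_arm --steps '[{"grip":40,"offset":[0,0,0],"rot":[0,0,-0.62]},{"grip":40,"offset":[0,0,0],"rot":[0,0,-0.62]},{"grip":40,"offset":[0,0,0],"rot":[0,0,-0.62]},{"grip":40,"offset":[0,0,0],"rot":[0,0,-0.62]},{"grip":40,"offset":[0,0,0],"rot":[0,0,-0.62]}]'

```text
t: 8.03
tool_pos: [0.5626, -0.1565, 0.1859]
ee_rot: [-0.192, -0.406, 0.811, -0.375]
force: [0.6, -1.1, -1.4]
width: 0.0533
```

```bash
python3 - <<'E'
from h import *
st()
go([.57,-.165,.13],-90,40,-165)
go([.57,-.165,.13],-90,10,-165)
E
```

```text
t 8.03 j [-0.5, 0.66, 0.33, 2.08, 0.89, 0.88, 1.55] tcp [ 0.5626 -0.1565  0.1859] gp [ 0.5627 -0.142   0.1981] f [ 0.6 -1.1 -1.4] w 0.0533
[[-0.596, -0.803, -0.006], [-0.515, 0.389, -0.764], [0.616, -0.453, -0.645]]
offset [-34.5, 15.9, 61.5] rot [0.007, -0.0, -0.377] rows 3.0
offset [-26.9, 10.3, 58.9] rot [0.236, 0.474, -0.367] rows 5.2
```

Emit:
step_arm --steps '[{"grip":40,"offset":[-34,16,61],"rot":[0,0,-0.6]},{"grip":40,"offset":[-34,16,61],"rot":[0,0,-0.6]},{"grip":40,"offset":[-34,16,61],"rot":[0,0,-0.6]},{"grip":40,"offset":[-34,16,61],"rot":[0,0,-0.6]},{"grip":40,"offset":[-34,16,61],"rot":[0,0,-0.6]}]'

```text
t: 8.45
tool_pos: [0.5687, -0.1796, 0.1169]
ee_rot: [-0.296, -0.63, 0.652, -0.3]
force: [-0.3, 0.6, -1.2]
width: 0.0537
```

```bash
python3 - <<'E'
from h import *
st()
go([.57,-.165,.13],-90,5,-178)
im=bot.read_camera("side"); cv2.imwrite("pics/s3.png",cv2.resize(im[100:292,200:456],(800,600),interpolation=cv2.INTER_CUBIC))
E
```

```text
t 8.45 j [-0.39, 0.77, 0.22, 2.1, 1.03, 0.84, 1.98] tcp [ 0.5687 -0.1796  0.1169] gp [ 0.5688 -0.1651  0.1291] f [-0.3  0.6 -1.2] w 0.0537
[[-0.031, -0.999, -0.008], [-0.644, 0.026, -0.764], [0.764, -0.018, -0.645]]
offset [11.5, -1.7, -4.1] rot [0.028, 0.613, 0.007] rows 4.9
```

View pics/s3.png

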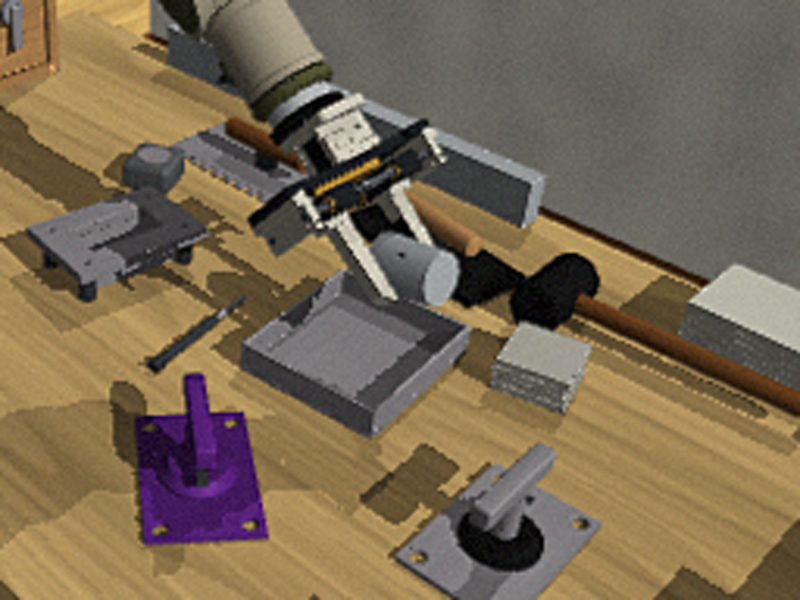

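Emit:
step_arm --steps '[{"grip":40,"offset":[0,0,0],"rot":[0,0.125,0]},{"grip":40,"offset":[2,0,-1],"rot":[0,0.25,0]},{"grip":40,"offset":[5,0,-2],"rot":[0,0.37,0]},{"grip":40,"offset":[8,0,-3],"rot":[0,0.49,0]},{"grip":40,"offset":[11,-1,-4],"rot":[0,0.61,0]}]'

```text
t: 8.92
tool_pos: [0.57, -0.1822, 0.128]
ee_rot: [-0.478, -0.512, 0.53, -0.478]
force: [0.8, -0.5, -1.8]
width: 0.0535
```

Emit:
step_arm --steps '[{"grip":40,"offset":[0,0,0],"rot":[0,0.1,0]},{"grip":40,"offset":[0,0,0],"rot":[0,0.1,0]},{"grip":40,"offset":[0,0,0],"rot":[0,0.1,0]},{"grip":40,"offset":[0,0,0],"rot":[0,0.1,0]},{"grip":40,"offset":[0,0,0],"rot":[0,0.1,0]}]'

```text
t: 9.33
tool_pos: [0.5699, -0.183, 0.1297]
ee_rot: [-0.503, -0.487, 0.508, -0.502]
force: [0.7, -0.4, -1.1]
width: 0.0541
```

```bash
python3 - <<'E'
from h import *
st()
im=bot.read_camera("side"); cv2.imwrite("pics/s4.png",cv2.resize(im[140:260,260:420],(800,600),interpolation=cv2.INTER_CUBIC))
E
```

```text
t 9.33 j [-0.63, 1.18, 0.41, 2.01, 1.06, 1.24, 1.71] tcp [ 0.5699 -0.183   0.1297] gp [ 0.5703 -0.164   0.1295] f [ 0.7 -0.4 -1.1] w 0.0541
[[-0.02, -1.0, -0.021], [0.011, 0.021, -1.0], [1.0, -0.02, 0.01]]
```

View pics/s4.png

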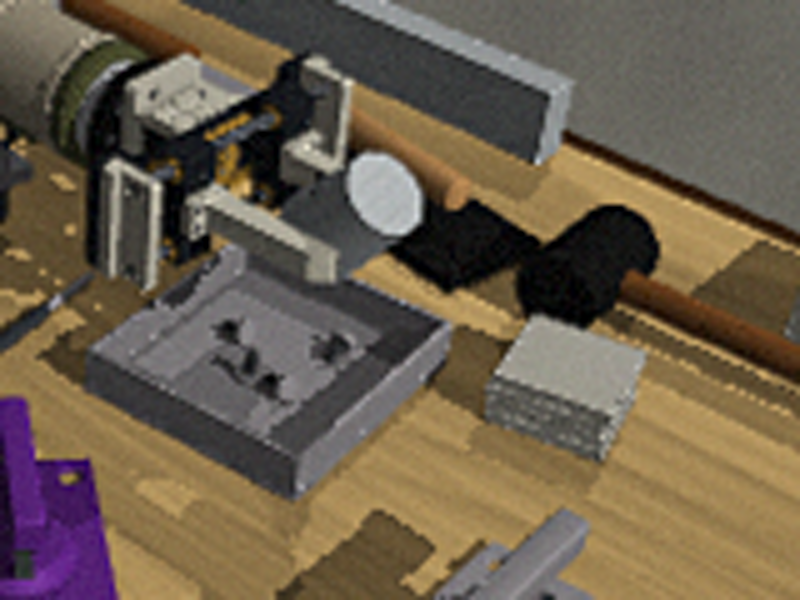

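Emit:
step_arm --steps '[{"grip":40,"offset":[40,0,0],"rot":[0,-0.12,0]},{"grip":40,"offset":[60,0,0],"rot":[0,-0.24,0]},{"grip":40,"offset":[75,0,0],"rot":[0,-0.36,0]},{"grip":40,"offset":[90,0,-20],"rot":[0,-0.48,0]},{"grip":40,"offset":[90,0,-40],"rot":[0,-0.6,0]}]'

```text
t: 9.8
tool_pos: [0.5687, -0.143, 0.2243]
ee_rot: [-0.326, -0.613, 0.637, -0.335]
force: [-0.3, -0.4, -2.9]
width: 0.0534
```

Emit:
step_arm --steps '[{"grip":40,"offset":[0,0,-30],"rot":[0,0,0.62]},{"grip":40,"offset":[0,0,-30],"rot":[0,0,0.62]},{"grip":40,"offset":[0,0,-30],"rot":[0,0,0.62]},{"grip":40,"offset":[0,0,-30],"rot":[0,0,0.62]},{"grip":40,"offset":[0,0,-30],"rot":[0,0,0.62]}]'

```text
t: 10.22
tool_pos: [0.5682, -0.1192, 0.2432]
ee_rot: [-0.205, -0.387, 0.796, -0.418]
force: [0.4, -0.6, -1.4]
width: 0.0537
```

Emit:
step_arm --steps '[{"grip":40,"offset":[0,0,-30],"rot":[0,0,0.62]},{"grip":40,"offset":[0,0,-30],"rot":[0,0,0.62]},{"grip":40,"offset":[0,0,-30],"rot":[0,0,0.62]},{"grip":40,"offset":[0,0,-30],"rot":[0,0,0.62]},{"grip":40,"offset":[0,0,-30],"rot":[0,0,0.62]}]'

```text
t: 10.63
tool_pos: [0.5675, -0.0954, 0.2619]
ee_rot: [-0.067, -0.124, 0.877, -0.46]
force: [-0.6, -0.6, -0.6]
width: 0.0535
```

Emit:
step_arm --steps '[{"grip":40,"offset":[0,0,-30],"rot":[0,0,0.62]},{"grip":40,"offset":[0,0,-30],"rot":[0,0,0.62]},{"grip":40,"offset":[0,0,-30],"rot":[0,0,0.62]},{"grip":40,"offset":[0,0,-30],"rot":[0,0,0.62]},{"grip":40,"offset":[0,0,-30],"rot":[0,0,0.62]}]'

```text
t: 11.05
tool_pos: [0.5668, -0.0717, 0.2804]
ee_rot: [0.078, 0.152, 0.873, -0.456]
force: [-0.7, 0.8, -0.4]
width: 0.0538
```

```bash
python3 - <<'E'
from h import *
st()
go([.5,.12,.22],-75,35)
E
```

```text
t 11.05 j [-0.87, 0.65, 0.67, 1.99, 0.64, 1.02, 0.52] tcp [ 0.5668 -0.0717  0.2804] gp [ 0.5669 -0.0561  0.2913] f [-0.7  0.8 -0.4] w 0.0538
[[-0.942, 0.336, -0.003], [0.194, 0.538, -0.82], [-0.274, -0.773, -0.572]]
offset [113.0, 129.1, -104.0] rot [-0.188, -0.13, 1.073] rows 8.8
```

Emit:
step_arm --steps '[{"grip":40,"offset":[113,129,-104],"rot":[-0.188,-0.13,1.073]},{"grip":40,"offset":[113,129,-104],"rot":[-0.188,-0.13,1.073]},{"grip":40,"offset":[113,129,-104],"rot":[-0.188,-0.13,1.073]},{"grip":40,"offset":[113,129,-104],"rot":[-0.188,-0.13,1.073]},{"grip":40,"offset":[113,129,-104],"rot":[-0.188,-0.13,1.073]}]'

```text
t: 11.47
tool_pos: [0.5029, 0.1069, 0.2092]
ee_rot: [0.249, 0.386, 0.808, -0.369]
force: [0.1, 0.2, -1.1]
width: 0.0537
```

```bash
python3 - <<'E'
from h import *
st()
go([.48,.33,.16],-50,35)
E
```

```text
t 11.47 j [-1.24, 0.77, 0.75, 2.05, 0.42, 0.94, -0.19] tcp [0.5029 0.1069 0.2092] gp [0.5007 0.1219 0.2206] f [ 0.1  0.2 -1.1] w 0.0537
[[-0.578, 0.808, 0.118], [0.44, 0.43, -0.789], [-0.688, -0.403, -0.603]]
offset [141.6, 104.6, -131.8] rot [-0.418, -0.151, 0.198] rows 5.3
```

Emit:
step_arm --steps '[{"grip":40,"offset":[142,105,-132],"rot":[-0.418,-0.151,0.198]},{"grip":40,"offset":[142,105,-132],"rot":[-0.418,-0.151,0.198]},{"grip":40,"offset":[142,105,-132],"rot":[-0.418,-0.151,0.198]},{"grip":40,"offset":[142,105,-132],"rot":[-0.418,-0.151,0.198]},{"grip":40,"offset":[142,105,-132],"rot":[-0.418,-0.151,0.198]}]'

```text
t: 11.88
tool_pos: [0.4867, 0.3065, 0.1517]
ee_rot: [0.419, 0.373, 0.805, -0.192]
force: [-0.4, -0.7, -1.1]
width: 0.0535
```

```bash
python3 - <<'E'
from h import *
st()
go([.478,.38,.075],-42,35)
im=bot.read_camera("side");im2=bot.read_camera("top"); cv2.imwrite("pics/s5.png",np.hstack([cv2.resize(im[90:190,140:240],(400,400),interpolation=cv2.INTER_CUBIC),cv2.resize(im2[140:240,70:170],(400,400),interpolation=cv2.INTER_CUBIC)]))
E
```

```text
t 11.88 j [-1.63, 0.94, 0.84, 2.06, 0.44, 0.68, -0.64] tcp [0.4867 0.3065 0.1517] gp [0.4766 0.3184 0.1626] f [-0.4 -0.7 -1.1] w 0.0535
[[-0.37, 0.762, 0.532], [0.44, 0.648, -0.622], [-0.818, 0.004, -0.575]]
offset [98.3, 42.7, 12.6] rot [-0.107, -0.001, -0.079] rows 2.6
```

View pics/s5.png

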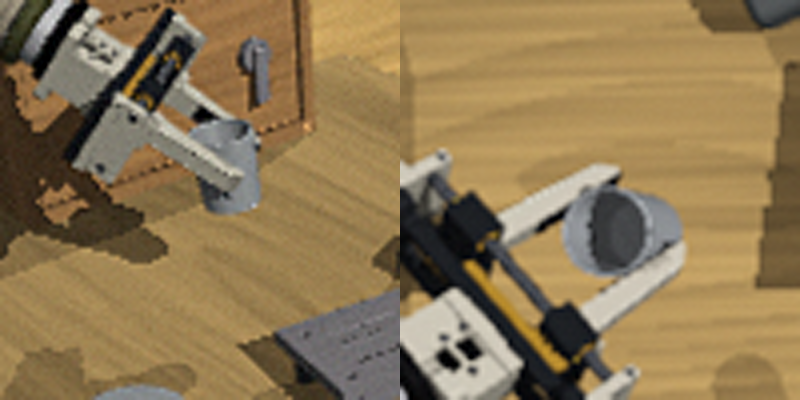

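Emit:
step_arm --steps '[{"grip":40,"offset":[33,14,4],"rot":[-0.036,0,-0.026]},{"grip":40,"offset":[66,28,8],"rot":[-0.07,0,-0.05]},{"grip":40,"offset":[98,43,13],"rot":[-0.107,0,-0.079]},{"grip":40,"offset":[98,43,13],"rot":[-0.107,0,-0.079]},{"grip":40,"offset":[98,43,13],"rot":[-0.107,0,-0.079]}]'

```text
t: 12.4
tool_pos: [0.4922, 0.3761, 0.0636]
ee_rot: [0.429, 0.317, 0.83, -0.164]
force: [0.4, -0.6, -0.9]
width: 0.0539
```

```bash
python3 - <<'E'
from h import *
st()
go([.478,.38,.047],-42,35)
go([.478,.38,.044],-42,35)
E
```

```text
t 12.4 j [-1.65, 1.09, 0.78, 2.0, 0.45, 0.57, -0.69] tcp [0.4922 0.3761 0.0636] gp [0.4806 0.3864 0.0746] f [ 0.4 -0.6 -0.9] w 0.0539
[[-0.432, 0.666, 0.608], [0.385, 0.746, -0.544], [-0.815, -0.001, -0.579]]
offset [21.1, -6.6, 17.9] rot [0.003, -0.007, 0.003] rows 0.7
offset [23.5, -6.6, 19.6] rot [0.003, -0.007, 0.003] rows 0.8
```

Emit:
step_arm --steps '[{"grip":40,"offset":[11,-3,9],"rot":[0,0,0]},{"grip":40,"offset":[19,-5,15],"rot":[0,0,0]},{"grip":40,"offset":[21,-6,17],"rot":[0,0,0]},{"grip":40,"offset":[22.5,-6,19],"rot":[0,0,0]},{"grip":40,"offset":[22.5,-6,19],"rot":[0,0,0]}]'

```text
t: 12.82
tool_pos: [0.4903, 0.3684, 0.0351]
ee_rot: [0.429, 0.317, 0.83, -0.165]
force: [-1.2, -1.1, 2.1]
width: 0.0537
```

Emit:
step_arm --steps '[{"grip":40,"offset":[0,0,0],"rot":[0,0,0]},{"grip":40,"offset":[0,0,0],"rot":[0,0,0]},{"grip":40,"offset":[0,0,0],"rot":[0,0,0]}]'

```text
t: 13.07
tool_pos: [0.4905, 0.3684, 0.0354]
ee_rot: [0.429, 0.317, 0.829, -0.165]
force: [-0.1, -1.2, 0.6]
width: 0.054
```

```bash
python3 - <<'E'
from h import *
st()
E
```

```text
t 13.07 j [-1.65, 1.14, 0.77, 2.01, 0.44, 0.53, -0.72] tcp [0.4905 0.3684 0.0354] gp [0.479  0.3787 0.0464] f [-0.1 -1.2  0.6] w 0.054
[[-0.43, 0.668, 0.607], [0.385, 0.744, -0.546], [-0.816, -0.001, -0.578]]
```

Emit:
step_arm --steps '[{"grip":93,"offset":[0,0,0],"rot":[0,0,0]},{"grip":93,"offset":[0,0,0],"rot":[0,0,0]},{"grip":93,"offset":[0,0,0],"rot":[0,0,0]},{"grip":93,"offset":[0,0,0],"rot":[0,0,0]},{"grip":93,"offset":[0,0,0],"rot":[0,0,0]}]'

```text
t: 13.48
tool_pos: [0.4905, 0.3685, 0.0354]
ee_rot: [0.429, 0.317, 0.83, -0.165]
force: [-0.2, 0.3, 0.7]
width: 0.0824
```

Emit:
step_arm --steps '[{"grip":93,"offset":[0,0,0],"rot":[0,0,0]},{"grip":93,"offset":[0,0,-20],"rot":[0,0,0]},{"grip":93,"offset":[0,0,-55],"rot":[0,0,0]},{"grip":93,"offset":[0,0,-90],"rot":[0,0,0]},{"grip":93,"offset":[0,0,-110],"rot":[0,0,0]}]'

```text
t: 13.9
tool_pos: [0.422, 0.431, 0.1001]
ee_rot: [0.429, 0.317, 0.83, -0.164]
force: [0.4, 0.0, -0.8]
width: 0.0927
```

```bash
python3 - <<'E'
from h import *
st()
go([.42,.35,.27],-60,60)
im=bot.read_camera("side");im2=bot.read_camera("top"); cv2.imwrite("pics/s6.png",np.hstack([cv2.resize(im[90:190,140:240],(400,400),interpolation=cv2.INTER_CUBIC),cv2.resize(im2[115:215,260:360],(400,400),interpolation=cv2.INTER_CUBIC)]))
E
```

```text
t 13.9 j [-1.76, 1.02, 0.74, 1.94, 0.39, 0.76, -0.68] tcp [0.422  0.431  0.1001] gp [0.4105 0.4414 0.1111] f [ 0.4  0.  -0.8] w 0.0927
[[-0.432, 0.666, 0.608], [0.386, 0.746, -0.543], [-0.815, 0.0, -0.579]]
offset [-160.7, -64.7, -38.7] rot [0.216, 0.426, 0.237] rows 4.3
```

View pics/s6.png

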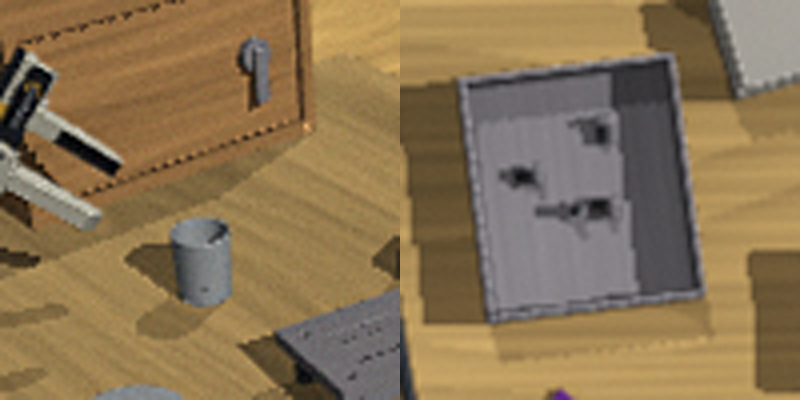

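Emit:
step_arm --steps '[{"grip":93,"offset":[-161,-65,-39],"rot":[0.216,0.426,0.237]},{"grip":93,"offset":[-161,-65,-39],"rot":[0.216,0.426,0.237]},{"grip":93,"offset":[-161,-65,-39],"rot":[0.216,0.426,0.237]},{"grip":93,"offset":[-161,-65,-39],"rot":[0.216,0.426,0.237]},{"grip":93,"offset":[-161,-65,-39],"rot":[0.216,0.426,0.237]}]'

```text
t: 14.42
tool_pos: [0.4297, 0.3362, 0.2599]
ee_rot: [0.221, 0.49, 0.834, -0.125]
force: [1.3, -0.0, 1.0]
width: 0.0932
```

```bash
python3 - <<'E'
from h import *
st()
go([.46,.15,.28],-90,90)
E
```

```text
t 14.42 j [-1.51, 0.53, 0.71, 1.94, 0.19, 0.96, -0.46] tcp [0.4297 0.3362 0.2599] gp [0.425  0.3443 0.2765] f [ 1.3 -0.   1. ] w 0.0932
[[-0.423, 0.872, 0.247], [0.761, 0.489, -0.426], [-0.492, 0.008, -0.871]]
offset [-155.1, -64.6, 85.8] rot [0.139, 0.501, 0.498] rows 5.8
```

Emit:
step_arm --steps '[{"grip":93,"offset":[-155,-65,86],"rot":[0.139,0.501,0.498]},{"grip":93,"offset":[-155,-65,86],"rot":[0.139,0.501,0.498]},{"grip":93,"offset":[-155,-65,86],"rot":[0.139,0.501,0.498]},{"grip":93,"offset":[-155,-65,86],"rot":[0.139,0.501,0.498]},{"grip":93,"offset":[-155,-65,86],"rot":[0.139,0.501,0.498]}]'

```text
t: 14.83
tool_pos: [0.4599, 0.1454, 0.261]
ee_rot: [0.034, 0.682, 0.731, -0.018]
force: [1.5, 0.2, -1.0]
width: 0.0931
```

```bash
python3 - <<'E'
from h import *
st()
go([.48,-.05,.27],-130,90)
E
```

```text
t 14.83 j [-1.0, 0.3, 0.68, 2.12, -0.16, 0.79, -0.16] tcp [0.4599 0.1454 0.261 ] gp [0.4594 0.1468 0.2799] f [ 1.5  0.2 -1. ] w 0.0931
[[-0.069, 0.997, 0.024], [0.995, 0.07, -0.073], [-0.074, 0.019, -0.997]]
offset [-195.1, 6.1, 24.7] rot [0.047, 0.063, 0.767] rows 6.2
```

Emit:
step_arm --steps '[{"grip":93,"offset":[-195,6,25],"rot":[0.047,0.063,0.767]},{"grip":93,"offset":[-195,6,25],"rot":[0.047,0.063,0.767]},{"grip":93,"offset":[-195,6,25],"rot":[0.047,0.063,0.767]},{"grip":93,"offset":[-195,6,25],"rot":[0.047,0.063,0.767]},{"grip":93,"offset":[-195,6,25],"rot":[0.047,0.063,0.767]}]'

```text
t: 15.25
tool_pos: [0.4789, -0.054, 0.2501]
ee_rot: [0.007, 0.874, 0.487, -0.004]
force: [0.8, -0.4, 0.0]
width: 0.0926
```

```bash
python3 - <<'E'
from h import *
st()
go([.478,-.25,.22],-177.6,90)
E
```

```text
t 15.25 j [-0.63, 0.35, 0.82, 2.14, -0.33, 0.79, -0.15] tcp [ 0.4789 -0.054   0.2501] gp [ 0.4789 -0.0536  0.2691] f [ 0.8 -0.4  0. ] w 0.0926
[[0.526, 0.85, -0.001], [0.85, -0.526, -0.017], [-0.015, 0.009, -1.0]]
offset [-166.4, 102.0, 52.5] rot [0.015, 0.009, 0.975] rows 7.8
```

Emit:
step_arm --steps '[{"grip":93,"offset":[-166,102,50],"rot":[0.015,0.009,0.975]},{"grip":93,"offset":[-166,102,50],"rot":[0.015,0.009,0.975]},{"grip":93,"offset":[-166,102,50],"rot":[0.015,0.009,0.975]},{"grip":93,"offset":[-166,102,50],"rot":[0.015,0.009,0.975]},{"grip":93,"offset":[-166,102,50],"rot":[0.015,0.009,0.975]}]'

```text
t: 15.67
tool_pos: [0.4766, -0.2528, 0.2022]
ee_rot: [0.003, 0.981, 0.195, -0.003]
force: [0.8, -0.3, 0.2]
width: 0.0929
```

```bash
python3 - <<'E'
from h import *
st()
go([.478,-.3535,.16],-177.6,90)
E
```

```text
t 15.67 j [-0.21, 0.53, 0.88, 2.08, -0.57, 0.79, -0.16] tcp [ 0.4766 -0.2528  0.2022] gp [ 0.4766 -0.2527  0.2212] f [ 0.8 -0.3  0.2] w 0.0929
[[0.924, 0.383, -0.004], [0.383, -0.924, -0.007], [-0.006, 0.005, -1.0]]
offset [-36.8, 93.3, 61.9] rot [0.006, 0.005, 0.351] rows 2.8
```

Emit:
step_arm --steps '[{"grip":93,"offset":[-37,93,62],"rot":[0.006,0.005,0.351]},{"grip":93,"offset":[-37,93,62],"rot":[0.006,0.005,0.351]},{"grip":93,"offset":[-37,93,62],"rot":[0.006,0.005,0.351]},{"grip":93,"offset":[-37,93,62],"rot":[0.006,0.005,0.351]},{"grip":93,"offset":[-37,93,62],"rot":[0.006,0.005,0.351]}]'

```text
t: 16.08
tool_pos: [0.4749, -0.3556, 0.139]
ee_rot: [0.0, 1.0, 0.018, -0.002]
force: [-0.3, 0.7, 0.1]
width: 0.0934
```

```bash
python3 - <<'E'
from h import *
st()
go([.478,-.3535,.065],-177.6,90)
im=bot.read_camera("side"); cv2.imwrite("pics/s7.png",cv2.resize(im[180:330,260:460],(800,600),interpolation=cv2.INTER_CUBIC))
E
```

```text
t 16.08 j [0.02, 0.7, 0.85, 2.01, -0.75, 0.78, -0.22] tcp [ 0.4749 -0.3556  0.139 ] gp [ 0.475  -0.3556  0.158 ] f [-0.3  0.7  0.1] w 0.0934
[[0.999, 0.037, -0.005], [0.037, -0.999, -0.001], [-0.005, 0.001, -1.0]]
offset [3.6, -2.1, 93.0] rot [0.001, 0.005, -0.005] rows 2.2
```

View pics/s7.png

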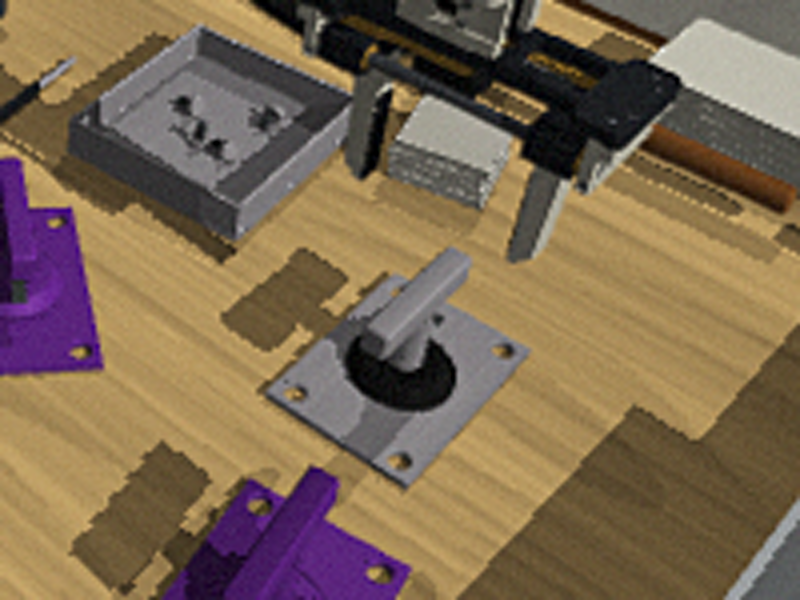

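Emit:
step_arm --steps '[{"grip":93,"offset":[3.5,-2,35],"rot":[0,0.005,-0.005]},{"grip":93,"offset":[3.5,-2,70],"rot":[0,0.005,-0.005]},{"grip":93,"offset":[3.5,-2,93],"rot":[0,0.005,-0.005]},{"grip":93,"offset":[3.5,-2,93],"rot":[0,0.005,-0.005]},{"grip":93,"offset":[3.5,-2,93],"rot":[0,0.005,-0.005]}]'

```text
t: 16.55
tool_pos: [0.4787, -0.3508, 0.047]
ee_rot: [-0.0, 1.0, 0.023, 0.0]
force: [-0.3, -0.3, 0.1]
width: 0.093
```

```bash
python3 - <<'E'
from h import *
st()
go([.478,-.3535,.065],-177.6,90)
E
```

```text
t 16.55 j [0.11, 0.8, 0.69, 2.06, -0.91, 0.62, -0.09] tcp [ 0.4787 -0.3508  0.047 ] gp [ 0.4787 -0.3508  0.066 ] f [-0.3 -0.3  0.1] w 0.093
[[0.999, 0.046, 0.0], [0.046, -0.999, 0.001], [0.0, -0.001, -1.0]]
offset [-0.9, 2.7, 1.0] rot [-0.001, -0.0, 0.004] rows 0.1
```

Emit:
step_arm --newtons 55 --steps '[{"grip":93,"offset":[-1,2.7,1],"rot":[0,0,0.004]},{"grip":5,"offset":[-1,2.7,1],"rot":[0,0,0.004]},{"grip":5,"offset":[-1,2.7,1],"rot":[0,0,0.004]},{"grip":5,"offset":[-1,2.7,1],"rot":[0,0,0.004]},{"grip":5,"offset":[-1,2.7,1],"rot":[0,0,0.004]}]'

```text
t: 16.97
tool_pos: [0.4783, -0.3536, 0.0468]
ee_rot: [-0.0, 1.0, 0.021, 0.001]
force: [-0.2, 0.2, -0.1]
width: 0.071
```

Emit:
step_arm --steps '[{"grip":5,"offset":[0,0,0],"rot":[0,0,0]},{"grip":5,"offset":[0,0,0],"rot":[0,0,0]},{"grip":5,"offset":[0,0,0],"rot":[0,0,0]},{"grip":5,"offset":[0,0,0],"rot":[0,0,0]},{"grip":5,"offset":[0,0,0],"rot":[0,0,0]}]'

```text
t: 17.38
tool_pos: [0.4782, -0.3536, 0.0468]
ee_rot: [-0.0, 1.0, 0.021, 0.001]
force: [-0.1, -0.2, 0.2]
width: 0.0371
```

Emit:
step_arm --steps '[{"grip":5,"offset":[0,0,0],"rot":[0,0,0]},{"grip":5,"offset":[0,0,0],"rot":[0,0,0]},{"grip":5,"offset":[0,0,0],"rot":[0,0,0]},{"grip":5,"offset":[0,0,0],"rot":[0,0,0]},{"grip":5,"offset":[0,0,0],"rot":[0,0,0]}]'

```text
t: 17.8
tool_pos: [0.4782, -0.3541, 0.0467]
ee_rot: [0.0, 1.0, 0.021, 0.001]
force: [0.9, -2.8, -2.2]
width: 0.0226
```

Emit:
step_arm --steps '[{"grip":5,"offset":[0,0,-10],"rot":[0,0,0]},{"grip":5,"offset":[0,0,-30],"rot":[0,0,0]},{"grip":5,"offset":[0,0,-60],"rot":[0,0,0]},{"grip":5,"offset":[0,0,-95],"rot":[0,0,0]},{"grip":5,"offset":[0,0,-110],"rot":[0,0,0]}]'

```text
t: 18.22
tool_pos: [0.4779, -0.3544, 0.1602]
ee_rot: [0.0, 1.0, 0.021, 0.001]
force: [1.4, -1.2, -6.5]
width: 0.0225
```

```bash
python3 - <<'E'
from h import *
st()
go([.47,-.16,.19],170,90)
E
```

```text
t 18.22 j [-0.0, 0.67, 0.88, 1.99, -0.72, 0.81, -0.24] tcp [ 0.4779 -0.3544  0.1602] gp [ 0.4779 -0.3544  0.1792] f [ 1.4 -1.2 -6.5] w 0.0225
[[0.999, 0.042, 0.002], [0.042, -0.999, -0.001], [0.002, 0.001, -1.0]]
offset [0.2, -194.6, -11.0] rot [0.001, -0.003, 0.216] rows 4.7
```

```bash
python3 - <<'E'
from h import *
im=bot.read_camera("side");im2=bot.read_camera("top"); cv2.imwrite("pics/s8.png",np.hstack([cv2.resize(im[180:300,300:420],(400,400),interpolation=cv2.INTER_CUBIC),cv2.resize(im2[135:255,330:450],(400,400),interpolation=cv2.INTER_CUBIC)]))
st()
E
```

```text
t 18.32 j [-0.0, 0.67, 0.87, 2.0, -0.72, 0.81, -0.24] tcp [ 0.4787 -0.3543  0.1593] gp [ 0.4786 -0.3543  0.1783] f [ 0.1 -0.1 -5.7] w 0.0227
[[0.999, 0.043, 0.004], [0.043, -0.999, -0.001], [0.004, 0.002, -1.0]]
```

View pics/s8.png

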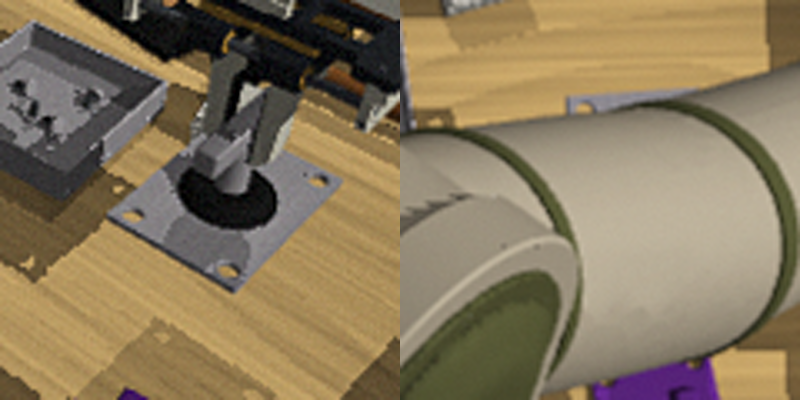

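Emit:
step_arm --steps '[{"grip":5,"offset":[0,0,35],"rot":[0,0,0]},{"grip":5,"offset":[0,0,70],"rot":[0,0,0]},{"grip":5,"offset":[0,0,95],"rot":[0,0,0]},{"grip":5,"offset":[0,0,107],"rot":[0,0,0]},{"grip":5,"offset":[0,0,112],"rot":[0,0,0]}]'

```text
t: 18.73
tool_pos: [0.4777, -0.353, 0.0446]
ee_rot: [-0.001, 1.0, 0.021, 0.0]
force: [-1.4, -0.2, -4.3]
width: 0.0224
```

Emit:
step_arm --steps '[{"grip":5,"offset":[0,0,0],"rot":[0,0,0]},{"grip":45,"offset":[0,0,0],"rot":[0,0,0]},{"grip":45,"offset":[0,0,0],"rot":[0,0,0]},{"grip":45,"offset":[0,0,0],"rot":[0,0,0]},{"grip":45,"offset":[0,0,0],"rot":[0,0,0]}]'

```text
t: 19.15
tool_pos: [0.4784, -0.3535, 0.0458]
ee_rot: [-0.0, 1.0, 0.021, 0.001]
force: [-0.4, -0.1, 0.3]
width: 0.0433
```

```bash
python3 - <<'E'
from h import *
st()
go([.478,-.3535,.077],-177.6,90)
E
```

```text
t 19.15 j [0.11, 0.8, 0.69, 2.06, -0.91, 0.61, -0.09] tcp [ 0.4784 -0.3535  0.0458] gp [ 0.4783 -0.3535  0.0648] f [-0.4 -0.1  0.3] w 0.0433
[[0.999, 0.043, 0.002], [0.043, -0.999, 0.001], [0.002, -0.001, -1.0]]
offset [-0.3, -0.0, -12.2] rot [-0.001, -0.002, 0.001] rows 0.3
```

Emit:
step_arm --newtons 55 --steps '[{"grip":45,"offset":[0,0,-11.5],"rot":[0,0,0]},{"grip":45,"offset":[0,0,-11.5],"rot":[0,0,0]},{"grip":5,"offset":[0,0,-11.5],"rot":[0,0,0]},{"grip":5,"offset":[0,0,-11.5],"rot":[0,0,0]},{"grip":5,"offset":[0,0,-11.5],"rot":[0,0,0]}]'

```text
t: 19.57
tool_pos: [0.4784, -0.3534, 0.0574]
ee_rot: [-0.0, 1.0, 0.021, 0.001]
force: [0.1, 0.8, 0.1]
width: 0.0297
```

Emit:
step_arm --steps '[{"grip":5,"offset":[0,0,0],"rot":[0,0,0]},{"grip":5,"offset":[0,0,0],"rot":[0,0,0]},{"grip":5,"offset":[0,0,0],"rot":[0,0,0]},{"grip":5,"offset":[0,0,0],"rot":[0,0,0]},{"grip":5,"offset":[0,0,0],"rot":[0,0,0]}]'

```text
t: 19.98
tool_pos: [0.4784, -0.3536, 0.0574]
ee_rot: [-0.0, 1.0, 0.021, 0.001]
force: [0.9, -1.0, 1.9]
width: 0.0173
```

```bash
python3 - <<'E'
from h import *
st()
E
```

```text
t 19.98 j [0.1, 0.79, 0.71, 2.05, -0.89, 0.63, -0.1] tcp [ 0.4784 -0.3536  0.0574] gp [ 0.4783 -0.3536  0.0764] f [ 0.9 -1.   1.9] w 0.0173
[[0.999, 0.043, 0.003], [0.043, -0.999, 0.0], [0.003, -0.0, -1.0]]
```

Emit:
step_arm --steps '[{"grip":5,"offset":[0,0,-10],"rot":[0,0,0]},{"grip":5,"offset":[0,0,-35],"rot":[0,0,0]},{"grip":5,"offset":[0,0,-70],"rot":[0,0,0]},{"grip":5,"offset":[0,0,-105],"rot":[0,0,0]},{"grip":5,"offset":[0,0,-120],"rot":[0,0,0]}]'

```text
t: 20.4
tool_pos: [0.478, -0.3544, 0.181]
ee_rot: [0.001, 1.0, 0.021, 0.002]
force: [0.3, -1.0, -6.2]
width: 0.0177
```

Emit:
step_arm --steps '[{"grip":5,"offset":[0,-35,-5],"rot":[0,0,0.04]},{"grip":5,"offset":[0,-70,-5],"rot":[0,0,0.08]},{"grip":5,"offset":[0,-105,-5],"rot":[0,0,0.12]},{"grip":5,"offset":[0,-140,-5],"rot":[0,0,0.15]},{"grip":5,"offset":[0,-170,-5],"rot":[0,0,0.18]}]'

```text
t: 20.82
tool_pos: [0.4696, -0.1815, 0.1856]
ee_rot: [-0.001, 0.998, -0.07, 0.001]
force: [0.2, 0.1, -6.5]
width: 0.0171
```

```bash
python3 - <<'E'
from h import *
st()
go([.50,.0,.20],172.2,90)
E
```

```text
t 20.82 j [-0.42, 0.58, 1.04, 2.17, -0.73, 0.79, -0.61] tcp [ 0.4696 -0.1815  0.1856] gp [ 0.4695 -0.1816  0.2046] f [ 0.2  0.1 -6.5] w 0.0171
[[0.99, -0.139, 0.002], [-0.139, -0.99, 0.001], [0.002, -0.002, -1.0]]
offset [4.9, -184.0, 4.9] rot [-0.002, -0.002, -0.003] rows 4.4
```

Emit:
step_arm --steps '[{"grip":5,"offset":[1,-37,0],"rot":[0,0,0]},{"grip":5,"offset":[2,-74,0],"rot":[0,0,0]},{"grip":5,"offset":[3,-111,0],"rot":[0,0,0]},{"grip":5,"offset":[4,-148,0],"rot":[0,0,0]},{"grip":5,"offset":[5,-184,0],"rot":[0,0,0]}]'

```text
t: 21.23
tool_pos: [0.4992, 0.0024, 0.1859]
ee_rot: [-0.001, 0.998, -0.07, 0.0]
force: [0.9, 0.1, -6.3]
width: 0.0176
```

```bash
python3 - <<'E'
from h import *
st()
go([.5169,.1586,.20],172.2,90)
E
```

```text
t 21.23 j [-0.82, 0.61, 1.1, 2.18, -0.77, 0.82, -0.93] tcp [0.4992 0.0024 0.1859] gp [0.4992 0.0023 0.2049] f [ 0.9  0.1 -6.3] w 0.0176
[[0.99, -0.139, 0.001], [-0.139, -0.99, 0.002], [0.0, -0.002, -1.0]]
offset [-4.2, -157.1, 5.2] rot [-0.002, -0.0, -0.003] rows 3.8
```

Emit:
step_arm --steps '[{"grip":5,"offset":[-1,-37,0],"rot":[0,0,0]},{"grip":5,"offset":[-2,-74,0],"rot":[0,0,0]},{"grip":5,"offset":[-3,-111,0],"rot":[0,0,0]},{"grip":5,"offset":[-4,-140,2],"rot":[0,0,0]},{"grip":5,"offset":[-4,-157,5],"rot":[0,0,0]}]'

```text
t: 21.65
tool_pos: [0.516, 0.1629, 0.1807]
ee_rot: [-0.002, 0.998, -0.067, -0.001]
force: [0.5, -0.6, -6.6]
width: 0.0174
```

```bash
python3 - <<'E'
from h import *
st()
go([.5169,.1586,.1414],172.2,90)
E
```

```text
t 21.65 j [-1.09, 0.69, 1.11, 2.1, -0.82, 0.89, -1.2] tcp [0.516  0.1629 0.1807] gp [0.5161 0.1628 0.1997] f [ 0.5 -0.6 -6.6] w 0.0174
[[0.991, -0.134, -0.001], [-0.134, -0.991, 0.003], [-0.002, -0.003, -1.0]]
offset [1.5, 4.3, 58.3] rot [-0.003, 0.002, 0.001] rows 1.4
```

Emit:
step_arm --steps '[{"grip":5,"offset":[1,4,15],"rot":[-0.003,0.002,0]},{"grip":5,"offset":[1,4,30],"rot":[-0.003,0.002,0]},{"grip":5,"offset":[1,4,45],"rot":[-0.003,0.002,0]},{"grip":5,"offset":[1,4,55],"rot":[-0.003,0.002,0]},{"grip":5,"offset":[1,4,57],"rot":[-0.003,0.002,0]}]'

```text
t: 22.07
tool_pos: [0.5152, 0.1585, 0.1223]
ee_rot: [0.001, 0.998, -0.068, -0.001]
force: [0.1, -0.7, -5.2]
width: 0.0178
```

Emit:
step_arm --steps '[{"grip":5,"offset":[0,0,0],"rot":[0,0,0]},{"grip":5,"offset":[0,0,0],"rot":[0,0,0]}]'

```text
t: 22.23
tool_pos: [0.5152, 0.158, 0.1226]
ee_rot: [0.001, 0.998, -0.068, -0.001]
force: [1.1, 0.1, -5.9]
width: 0.0176
```

```bash
python3 - <<'E'
from h import *
st()
go([.5169,.1586,.1414],172.2,90)
a=bot.read_camera("side");b=bot.read_camera("top")
cv2.imwrite("pics/s9s.png",a);cv2.imwrite("pics/s9t.png",b)
a=a[130:230,190:290];b=b[130:230,150:250]
cv2.imwrite("pics/s9.png",np.hstack([cv2.resize(x,(400,400),interpolation=cv2.INTER_CUBIC) for x in(a,b)]))
E
```

```text
t 22.23 j [-1.02, 0.75, 1.0, 2.15, -0.94, 0.79, -1.1] tcp [0.5152 0.158  0.1226] gp [0.5153 0.158  0.1416] f [ 1.1  0.1 -5.9] w 0.0176
[[0.991, -0.136, -0.003], [-0.136, -0.991, -0.001], [-0.003, 0.001, -1.0]]
offset [1.6, -0.8, 0.2] rot [0.001, 0.003, -0.0] rows 0.0
```

View pics/s9.png

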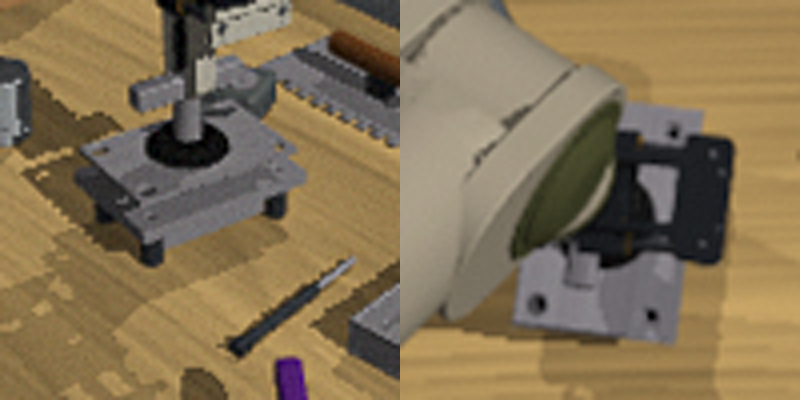

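```bash
cat > m2.py <<'E'
from h import *
D=np.array([.5169,.1586]); a=np.radians(-7.77); u=np.array([np.cos(a),np.sin(a)]); v=np.array([-u[1],u[0]])
H=[D+sx*.062*u+sy*.037*v for sx,sy in((1,1),(1,-1),(-1,1),(-1,-1))]
for n,f in(("top","pics/s9t.png"),("side","pics/s9s.png")):
    g=cv2.cvtColor(cv2.imread(f),cv2.COLOR_BGR2GRAY)
    for h in H:
        e=proj(n,[*h,.07]); x0,y0=np.round(e).astype(int)-7
        p=cv2.resize(g[y0:y0+15,x0:x0+15],None,fx=8,fy=8,interpolation=cv2.INTER_CUBIC)
        m=(cv2.GaussianBlur(p,(0,0),4)<.82*np.median(p)).astype(np.uint8)
        k,l,s,c=cv2.connectedComponentsWithStats(m)
        r=[]
        for i in range(1,k):
            q=(c[i]+.5)/8-.5+[x0,y0]
            if s[i,4]>250 and np.hypot(*(q-e))<5: r.append((q.round(1).tolist(),(s[i,2:4]/8).tolist(),((onz(n,q,.07)[:2]-h)*1000).round(1).tolist(),((onz(n,q,.045)[:2]-h)*1000).round(1).tolist()))
        print(n,"exp",e.round(1),"blob,size,err@.07,err@.045:",r)
E
python3 m2.py; python3 - <<'E'
import cv2
g=cv2.cvtColor(cv2.imread("pics/s9t.png"),cv2.COLOR_BGR2GRAY)
print(g[200:212,178:192]);print(g[203:215,206:219])
E
```

```text
top exp [189.5 158.4] blob,size,err@.07,err@.045: []
top exp [217.2 161.5] blob,size,err@.07,err@.045: [([217.7, 165.6], [15.0, 8.375], [-11.1, -1.3], [-7.5, 1.1])]
top exp [183.6 204.7] blob,size,err@.07,err@.045: [([180.5, 207.7], [15.0, 15.0], [-7.9, 8.4], [-6.8, 13.0]), ([183.9, 205.6], [5.25, 5.625], [-2.5, -0.7], [-1.2, 3.7])]
top exp [211.5 207.8] blob,size,err@.07,err@.045: [([212.5, 208.4], [3.75, 4.125], [-1.7, -2.8], [-0.6, -0.1])]
side exp [247.3 156. ] blob,size,err@.07,err@.045: [([245.3, 156.7], [15.0, 12.375], [-8.4, 1.3], [20.7, 33.8])]
side exp [259.9 165.2] blob,size,err@.07,err@.045: []
side exp [216.2 166.6] blob,size,err@.07,err@.045: [([212.2, 166.7], [11.0, 15.0], [-10.3, 8.0], [13.9, 41.4])]
side exp [228.1 176.7] blob,size,err@.07,err@.045: [([227.0, 177.6], [3.625, 2.25], [-6.0, -1.8], [18.0, 28.4])]
[[ 87 100 122 130 127 131 129 129 133 131 131 135 110  81]
 [ 86 103 129 128 129 129 128 130 133 131 135 132 124 102]
 [ 89 108 133 130 128 128 126 133 134 132 132 131 129 125]
 [ 92 110 133 129 118  98  91 103 123 131 134 132 128 128]
 [ 97 115 131 122  97  69
[... 408 characters left out ...]
0  90  84  86  98 104 107 105 113 118]]
[[107 107 109 113 111 112 112 111 109 110 110 110 111]
 [107 105 107 111 110 112 113 110 108 109 110 111 109]
 [107 105 110 112 111 111 113 112 111 110 109 110 108]
 [108 108 111 112 109 103 107 110 113 110 109 111 109]
 [109 107 109 116 107  83  62  73  99 111 109 111 107]
 [107 106 116 119 113  84   1  23  80 112 110 110 110]
 [107 108 115 116 115  94  15  19  70 107 110 110 112]
 [106 110 114 118 111 100  79  78  90 108 111 109 109]
 [106 109 114 115 110 109 107 100 101 111 112 110 111]
 [106 110 111 110 110 113 122 113 106 111 112 110 112]
 [ 96 112 112 109 111 121 136 124 110 110 111 110 112]
 [105 109 107 106 106 114 124 124 116 106 102 110 112]]
```

Emit:
step_arm --steps '[{"grip":5,"offset":[2,-1,0],"rot":[0,0.003,0]},{"grip":5,"offset":[2,-1,0],"rot":[0,0.003,0]},{"grip":5,"offset":[2,-1,0],"rot":[0,0.003,0]},{"grip":5,"offset":[2,-1,0],"rot":[0,0.003,0]}]'

```text
t: 22.67
tool_pos: [0.5178, 0.1591, 0.1231]
ee_rot: [0.0, 0.998, -0.068, 0.001]
force: [0.2, 0.0, -6.5]
width: 0.0176
```

Emit:
step_arm --steps '[{"grip":5,"offset":[0,0,0],"rot":[0,0,0]},{"grip":5,"offset":[0,0,0],"rot":[0,0,0]},{"grip":5,"offset":[0,0,0],"rot":[0,0,0]},{"grip":5,"offset":[0,0,0],"rot":[0,0,0]}]'

```text
t: 23.0
tool_pos: [0.5178, 0.1591, 0.1231]
ee_rot: [0.0, 0.998, -0.068, 0.001]
force: [-0.6, -0.9, -6.8]
width: 0.0171
```

```bash
python3 - <<'E'
from h import *
st(); print(abs(bot.read_state()["joint_velocities"]).max())
go([.5169,.1586,.1414],172.2,90)
cv2.imwrite("pics/s9s.png",bot.read_camera("side"));cv2.imwrite("pics/s9t.png",bot.read_camera("top"))
E
python3 m2.py | grep top
```

```text
t 23.0 j [-1.02, 0.75, 1.0, 2.14, -0.94, 0.79, -1.1] tcp [0.5178 0.1591 0.1231] gp [0.5177 0.1591 0.1421] f [-0.6 -0.9 -6.8] w 0.0171
[[0.991, -0.135, 0.001], [-0.135, -0.991, -0.001], [0.001, 0.001, -1.0]]
0.0014986321284925583
offset [-0.8, 0.6, 0.7] rot [0.001, -0.001, 0.0] rows 0.0
top exp [189.5 158.4] blob,size,err@.07,err@.045: []
top exp [217.2 161.5] blob,size,err@.07,err@.045: [([217.7, 165.5], [15.0, 7.5], [-10.8, -1.3], [-7.2, 1.0])]
top exp [183.6 204.7] blob,size,err@.07,err@.045: [([181.7, 208.8], [15.0, 15.0], [-10.7, 5.1], [-9.6, 9.6]), ([183.6, 204.8], [5.25, 5.5], [-0.3, 0.1], [1.0, 4.5])]
top exp [211.5 207.8] blob,size,err@.07,err@.045: [([212.6, 208.2], [3.5, 4.5], [-1.1, -2.9], [-0.0, -0.2])]
```

```bash
python3 -c "
from bench import bot
print(bot.finish_job())"
```

```text
the job is handed in; nothing more can be done
None
```

The job is handed in at about 23 s of the 72 s allowed. The four screws are in the steel tray, the tin stands empty and upright, and the arm is still holding the cover plate over the drain.

**Tin and screws:** I gripped the tin from the side and tipped it over the tray. I then stood it back where it came from and let go. Pictures afterwards showed all four screws lying in the tray and the tin upright. I saw no shift of the scribe, tape or tiles in any picture, but I did not measure them.

**Plate grip:** My first grip closed on the lifter's neck (22.5 mm opening). I set the plate down and gripped the handle bar itself (17.3 mm opening, 55 N).

**Last checks on the plate:**
- **Hold:** the tool is level to about 0.002 rad and not moving, and the wrist carries about 6.5 N.
- **Height:** the underside works out at about 21 mm above the flange, from the tool height.
- **Alignment:** the one plate hole I could measure cleanly from above is 0.3 mm from its target. The tool position differs from the measured drain centre by about 1 mm, which agrees.
- **Not checked:** the arm hid or shadowed the other three plate holes, and the side view gave no usable fit. Their alignment, and the plate's turn, rest on the tool pose and the flat grip on the bar.

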